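# Line up microscope objectives by length on the parking rail

## Task

Stand the four loose microscope objectives on the four carriers of the rail in order of length: the shortest on the carrier next to the orange end stop, the longest on the carrier at the other end. Each must stand upright, centred on its white seat and let go; do not drop them or tip them over, and leave the oil bottle standing where it is.

Things in the scene. Friction and masses are not known exactly. Their poses are not given: they have to be found in the camera images.
- obj_red: microscope objective, loose, upright on the table, 40 mm long, with a red sloping collar near its top. Round about z (up); origin at the centre of its underside. Foot 27 mm wide, 5 mm high; then a straight steel barrel 32 mm wide from 5 to 24 mm above the underside (grip here); then the collar and a 16 mm wide tip. 80 g, give or take a third.
- obj_yellow: microscope objective, loose, upright on the table, 52 mm long, with a yellow sloping collar near its top. Round about z (up); origin at the centre of its underside. Foot 27 mm wide, 5 mm high; then a straight steel barrel 32 mm wide from 5 to 36 mm above the underside (grip here); then the collar and a 16 mm wide tip. 100 g, give or take a third.
- obj_green: microscope objective, loose, upright on the table, 64 mm long, with a green sloping collar near its top. Round about z (up); origin at the centre of its underside. Foot 27 mm wide, 5 mm high; then a straight steel barrel 32 mm wide from 5 to 48 mm above the underside (grip here); then the collar and a 16 mm wide tip. 120 g, give or take a third.
- obj_blue: microscope objective, loose, upright on the table, 76 mm long, with a blue sloping collar near its top. Round about z (up); origin at the centre of its underside. Foot 27 mm wide, 5 mm high; then a straight steel barrel 32 mm wide from 5 to 60 mm above the underside (grip here); then the collar and a 16 mm wide tip. 140 g, give or take a third.
- carrier_A: black carrier with a white round seat, fixed, first of four from the left (+y) end of the aluminium rail. x axis across the rail (52 mm), y along it to the left (46 mm), z up. Origin: centre of its underside, 12 mm above the table; flat seat 42 mm wide, 14 mm above the origin. Carriers are 56 to 76 mm apart: let the fingers close across the rail. The rail is turned up to 0.3 rad from left-right.
- carrier_B: black carrier with a white round seat, fixed, second of four from the left (+y) end of the aluminium rail. x axis across the rail (52 mm), y along it to the left (46 mm), z up. Origin: centre of its underside, 12 mm above the table; flat seat 42 mm wide, 14 mm above the origin. Carriers are 56 to 76 mm apart: let the fingers close across the rail. The rail is turned up to 0.3 rad from left-right.
- carrier_C: black carrier with a white round seat, fixed, third of four from the left (+y) end of the aluminium rail. x axis across the rail (52 mm), y along it to the left (46 mm), z up. Origin: centre of its underside, 12 mm above the table; flat seat 42 mm wide, 14 mm above the origin. Carriers are 56 to 76 mm apart: let the fingers close across the rail. The rail is turned up to 0.3 rad from left-right.
- carrier_D: black carrier with a white round seat, fixed, fourth of four from the left (+y) end of the aluminium rail. x axis across the rail (52 mm), y along it to the left (46 mm), z up. Origin: centre of its underside, 12 mm above the table; flat seat 42 mm wide, 14 mm above the origin. Carriers are 56 to 76 mm apart: let the fingers close across the rail. The rail is turned up to 0.3 rad from left-right.
- orange_stop: orange end stop, fixed on the rail, 46 mm across it, 22 mm along it, top 24 mm above the table; origin at the centre of its underside. At the left or the right end of the rail, 45 to 57 mm beyond the nearest carrier's centre; a grey stop is at the other end.
- oil_bottle: small amber bottle with black cap, 28 mm wide, 68 mm high, 60 g, loose; origin at the centre of its underside. Leave it alone. It and the objectives stand in a loose row, 100 mm or more apart, on the robot's side of the rail. Other clutter: flat slides between row and rail; a dish, slide box and eyepiece well to the sides, under 55 mm high.

How it is judged:
By the outcome, as a careful person would: the job done as asked, in the order asked, and still so for the second after the job is handed in, with the robot touching nothing.
It also fails if it takes over 99 s, if anything falls off the work surface, if the arm or the gripper's body presses on something with over 40 N, if the wrist force passes 120 N, or if a joint passes its speed limit or range.

## Robot

A 6-joint arm with a two-finger parallel gripper is mounted at the origin on the work surface. World frame = base frame: x ahead of the robot, y to its left, z up, the work surface at z = 0. Lengths are in m, angles in degrees, forces in N, time in s.
With the tool pointing down it reaches from about 0.275 to 0.85 m from the base axis. Payload 19 kg.
Tool frame: the origin (TCP) lies midway between the tips of the shut fingers; the grasp point (between the pads) lies 19 mm behind it; x points along the fingers, y is the direction in which the jaws open and shut, and the axes are right-handed (so a half turn about x gives the same grasp; the last joint's range is limited). The gripper opens to 85 mm and grips with 20 to 120 N. Pads are 22 mm wide; open, the fingers measure 114 mm over their backs; the gripper's body (76 mm by 85 mm) begins 54 mm behind the grasp point. The pads swing forward as they close: fully open they stand 13 mm farther back than shut.
Start: joints at [-81.99, 8.623, 82.357, -0, 89.026, -7.678], TCP at [0.155, -0.554, 0.231] pointing down, gripper open.
Joint ranges: [-160.23, 160.23], [-39.13, 120.54], [6.94, 153.29], [-79.49, 259.48], [9.18, 160.14], [-161.06, 161.06]. Speed limits (degrees/s): [108.29, 108.29, 127.2, 172.46, 172.46, 172.46].

## Interface

Orientations are given as [roll, pitch, yaw] about the fixed x, y, z axes, in that order (R = Rz(yaw) Ry(pitch) Rx(roll)).
In Python, from rig import bot gives the robot as it stands.
- The arm moves only by the tool apply_moves, never from a script. Its argument "series" is a list that holds one entry, the list of rows, each a list of 7 numbers: the shift along the tool's x, y, z in m, then the turn, a rotation vector about the tool's x, y, z in rad, then the opening, from -1 (shut) to 1 (fully open). A call has 1 to 8 rows; each row shifts and turns the commanded pose from where the row before left it, along the tool's axes as they then stand; what a row does not reach is not made up. A row lasts 1/12 s, in which the tool goes at most 41.7 mm and 7.16 degrees, less where a joint would pass 70% of its speed; a pose out of reach is approached as far as the arm can. A call with a gripper value outside its range is refused whole. The fingers move at their own pace and stop on an object; "force" is the grip in N (left out, the last holds). Time passes only in rows, so rows that do not move let the fingers close. It gives the time, the measured TCP pose, the force and the opening at its end, in the units of the state.
- bot.read_state(): the state, without advancing time (a new reading comes with each control period).
- bot.get_image(name): name is "scene" or "top" or "wrist"; returns a dict with "img" (420x560x3 uint8, red, green, blue), "intrinsics" (3x3 intrinsics, pixels), "dist_coeffs" ([k1, k2, p1, p2, k3] as OpenCV has them; the pictures are not rectified), "rvec" (rotation vector, rad) and "tvec" (3), from world to camera coordinates, as OpenCV has them; the wrist camera has in their place "tool_from_camera" (4x4, takes a point from camera to tool coordinates, whose origin is the TCP and whose axes are the tool frame's). Camera axes: x right, y down, z forward; pixel columns grow to the right and rows downward; lengths in m; the calibration is good to about 2 mm. A picture is of the moment at which its call begins: read the wrist's pose just before it. There is no depth.
- bot.sign_off(): hands the job in, once; it reports no verdict.
The state is a dict: "time_s": time; "joint_pos": joint angles; "qvel": joint speeds; "joint_efforts": joint torques, N m; "tool_pos": TCP position; "tool_rot": TCP orientation; "wrist_force": force on the tool from outside, world axes, zero at the start; "wrist_torque": the same for the moment, N m; "grip_width": opening from 0.0 (shut) to 1.0 (fully open).
Only numpy, scipy, OpenCV 4.12 (cv2) and the standard library are available. Lean on these libraries where they do the work, as an engineer would, in place of code of your own. Each camera call takes 0.05 s, during which the arm holds its last target.

## Working session

There is one attempt and no reset: what is moved stays moved. The work goes in short steps, Python scripts to look and compute and a tool call to move; the robot and the scene stay as the last step left them, time stands still between calls to the robot, and variables do not carry over. Pictures are saved under pics/ and viewed, and the job is handed in when it is done.

Besides the shell and the picture viewer there is one more tool, called after ">>>" by a JSON object that holds its "fn" and its "kwargs". apply_moves: Moves the arm, as the interface text tells. Its arguments: {"type":"object","properties":{"series":{"type":"array","items":{"type":"array","items":{"type":"array","items":{"type":"number"}}}},"force":{"type":"number"}},"required":["series"]}

```bash
ls; mkdir -p pics; python3 - <<'E'
from rig import bot
import cv2
s=bot.read_state()
for k,v in s.items(): print(k,v)
for n in ("scene","top"):
    d=bot.get_image(n)
    cv2.imwrite(f"pics/{n}0.png",d["img"][:,:,::-1])
    print(n,d["intrinsics"],d["dist_coeffs"],d["rvec"],d["tvec"])
E
```

```text
pics
time_s 0.0
joint_pos [-8.19902713e+01  8.64843133e+00  8.23911946e+01  1.15012039e-03
  8.90241609e+01 -7.67853540e+00]
qvel [ 0.07342736  0.10829849 -0.10066822 -0.02882421 -0.05985845  0.03958962]
joint_efforts [ 5.15683496e-04 -7.13060045e+01 -5.70882511e+01 -1.07779501e-04
  8.80861364e-03  8.75012643e-05]
tool_pos [ 0.15542869 -0.55336036  0.23071623]
tool_rot [-98.7113358   89.9362028   96.97690802]
wrist_force [-0.98659333 -0.67493671  0.14414582]
wrist_torque [ 0.04312323 -0.00974367  0.0558362 ]
grip_width 1.000842193341725
scene [[464.96775254   0.         276.39058175]
 [  0.         464.96775254 207.77881337]
 [  0.           0.           1.        ]] [0.03716225 0.         0.         0.         0.        ] [ 2.08049114  0.79269218 -0.40448304] [-0.42742962 -0.17864746  1.35499565]
top [[518.41655719   0.         279.5517164 ]
 [  0.         518.41655719 210.13989616]
 [  0.           0.           1.        ]] [0.01371874 0.         0.         0.         0.        ] [ 2.08682018 -2.1409956   0.2006282 ] [0.01097668 0.54565038 1.00084852]
```

View pics/scene0.png

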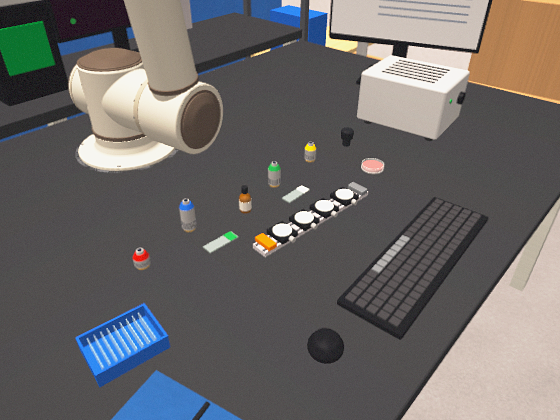

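View pics/top0.png

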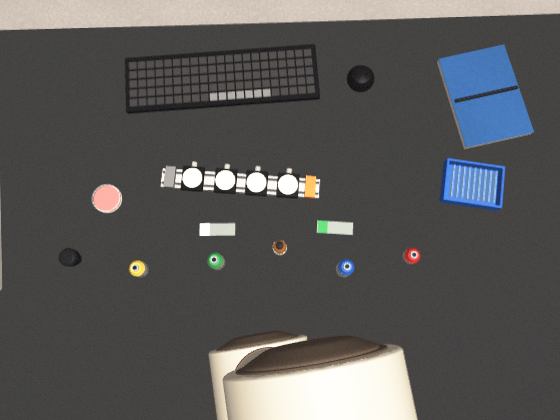

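The top view shows the row as yellow (138,268), green (216,261), bottle (280,246), blue (347,268) and red (413,256). The seats lie at about (192,177), (225,180), (256,182) and (288,184), with the orange stop at the right (-y) end at (311,186). The order is therefore red on D, yellow on C, green on B and blue on A. Next I'll measure positions.

```bash
cat > h.py <<'E'
import numpy as np, cv2
from scipy.spatial.transform import Rotation as Ro
from rig import bot
def Rt(s): return Ro.from_euler('xyz',s['tool_rot'],degrees=True).as_matrix()
def ray(d,px,T=None):
    p=cv2.undistortPoints(np.array(px,float).reshape(-1,1,2),d['intrinsics'],np.array(d['dist_coeffs'])).reshape(-1,2)
    v=np.c_[p,np.ones(len(p))]
    if T is None:
        R=cv2.Rodrigues(np.array(d['rvec'],float))[0]; return -R.T@np.array(d['tvec']).ravel(), v@R
    return T[:3,3], v@T[:3,:3].T
def onz(d,px,z,T=None):
    c,v=ray(d,px,T); return c+v*((z-c[2])/v[:,2])[:,None]
def wristT(s,d):
    T=np.eye(4);T[:3,:3]=Rt(s);T[:3,3]=s['tool_pos'];return T@np.array(d['tool_from_camera'])
def goto(x,y,z,yawd=None):
    "tool-frame shift to reach target, rotvec to vertical with jaw along world angle yawd (mod 180)"
    s=bot.read_state();R=Rt(s)
    d=R.T@(np.array([x,y,z])-s['tool_pos'])
    out=[d.round(4)]
    if yawd is not None:
        best=None
        for k in (0,180):
            a=np.radians(yawd+k);yy=np.array([np.cos(a),np.sin(a),0]);xx=np.array([0,0,-1.])
            Rd=np.c_[xx,yy,np.cross(xx,yy)]
            rv=Ro.from_matrix(R.T@Rd).as_rotvec()
            if best is None or np.linalg.norm(rv)<np.linalg.norm(best): best=rv
        out.append(best.round(4))
    return out
E
python3 - <<'E'
from h import *
s=bot.read_state();print(Rt(s).round(3))
d=bot.get_image("top");im=d['img'];hsv=cv2.cvtColor(im,cv2.COLOR_RGB2HSV)
ds=bot.get_image("scene");hs=cv2.cvtColor(ds['img'],cv2.COLOR_RGB2HSV)
# seats
def blobs(h,lo,hi,amin,roi=None):
    m=cv2.inRange(h,lo,hi);n,l,st,c=cv2.connectedComponentsWithStats(m)
    return [(c[i].round(1),st[i]) for i in range(1,n) if st[i,4]>amin]
for c,st in blobs(hsv,(0,0,190),(180,50,255),100):
    if 160<c[0]<320 and 150<c[1]<220: print('seat',c,st,onz(d,[c],.026).round(4))
for n,lo,hi in (('orange',(8,180,120),(20,255,255)),('yellow',(22,150,100),(35,255,255)),('green',(50,120,60),(85,255,255)),('blue',(100,150,60),(125,255,255)),('red',(0,180,100),(5,255,255))):
    for c,st in blobs(hsv,lo,hi,25): 
        if st[4]<600: print('top',n,c,st,onz(d,[c],{'orange':.024,'yellow':.04,'green':.05,'blue':.064,'red':.028}[n]).round(4))
    for c,st in blobs(hs,lo,hi,15): 
        if st[4]<600: print('scene',n,c,st,onz(ds,[c],{'orange':.024,'yellow':.04,'green':.05,'blue':.064,'red':.028}[n]).round(4))
cv2.imwrite("pics/crop.png",cv2.resize(im[220:290,110:440],None,fx=2.4,fy=2.4,interpolation=cv2.INTER_CUBIC)[:,:,::-1])
w=bot.get_image("wrist");cv2.imwrite("pics/w0.png",w['img'][:,:,::-1]);print(w['tool_from_camera'],w['intrinsics'])
E
```

```text
[[-0.     0.27  -0.963]
 [ 0.001 -0.963 -0.27 ]
 [-1.    -0.001 -0.   ]]
seat [189.8 177.4] [175 168  27  20 365] [[0.6272 0.1856 0.026 ]]
seat [221.1 179.6] [204 170  31  20 407] [[0.6206 0.1192 0.026 ]]
seat [252.9 181.9] [236 172  30  20 387] [[0.6137 0.052  0.026 ]]
seat [287.4 184.1] [278 174  20  21 316] [[ 0.6069 -0.0208  0.026 ]]
scene orange [243.9 196.8] [239 193  11   9  64] [[0.4568 0.0139 0.024 ]]
scene orange [264.6 243. ] [255 233  22  18  98] [[ 0.6087 -0.0775  0.024 ]]
top yellow [138.1 268.6] [129 261  15  15  80] [[0.4358 0.2857 0.04  ]]
scene yellow [310.1 147.5] [305 144  11   7  57] [[0.4407 0.2858 0.04  ]]
top green [322.1 226.5] [318 221   9  12 105] [[ 0.5104 -0.0884  0.05  ]]
top green [214.9 260.6] [207 253  16  15 118] [[0.4468 0.1292 0.05  ]]
scene green [72.5 20.6] [70 18  6  6 28] [[-1.1907  0.5011  0.05  ]]
scene green [273.9 167.7] [268 164  13   7  56] [[0.4495 0.1286 0.05  ]]
scene green [229.7 235.5] [223 231  14  10  73] [[ 0.561  -0.1297  0.05  ]]
top blue [345.7 267. ] [339 259  15  16 124] [[ 0.4262 -0.1304  0.064 ]]
scene blue [316.8  26.8] [3
[... 414 characters left out ...]
0.064 ]]
scene blue [ 22.9 132.5] [  0 124  47  17  90] [[-0.1679 -0.2077  0.064 ]]
scene blue [186.1 206. ] [179 201  15   9  82] [[ 0.4311 -0.134   0.064 ]]
top red [411.1 255.7] [405 248  15  15  91] [[ 0.4489 -0.2691  0.028 ]]
scene red [140.3 256.4] [133 250  15  11  93] [[ 0.4556 -0.2751  0.028 ]]
[[-1.22943530e-03 -3.28379240e-01  9.44545162e-01 -1.42530933e-01]
 [ 9.99999228e-01 -2.33749489e-04  1.22035019e-03  2.31190368e-04]
 [-1.79950721e-04  9.44545933e-01  3.28379274e-01 -8.41727454e-02]
 [ 0.00000000e+00  0.00000000e+00  0.00000000e+00  1.00000000e+00]] [[349.42050176   0.         280.10382558]
 [  0.         349.42050176 206.98682837]
 [  0.           0.           1.        ]]
```

View pics/w0.png

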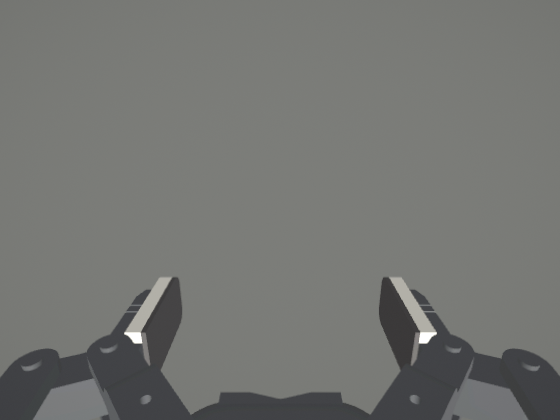

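View pics/crop.png

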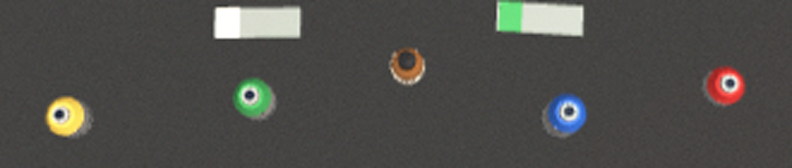

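```bash
cat >> h.py <<'E'
from scipy.linalg import logm,expm
def rows(N,x,y,z,yawd=-5.6):
    s=bot.read_state();R=Rt(s);d,rv=goto(x,y,z,yawd)
    T=np.eye(4);T[:3,:3]=Ro.from_rotvec(rv).as_matrix();T[:3,3]=d
    t=np.real(expm(np.real(logm(T))/N))
    print('tool shift',d,'turn',rv,'| per row of',N,t[:3,3].round(4),Ro.from_matrix(t[:3,:3]).as_rotvec().round(4),'pos',s['tool_pos'].round(4),'t',s['time_s'])
E
python3 - <<'E'
from h import *
rows(14,.452,-.272,.15);rows(14,.452,-.22,.16)
d=bot.get_image("top");im=d['img']
g=cv2.inRange(cv2.cvtColor(im,cv2.COLOR_RGB2HSV),(0,0,190),(180,50,255))
g=cv2.morphologyEx(g,cv2.MORPH_OPEN,cv2.getStructuringElement(cv2.MORPH_ELLIPSE,(11,11)))
n,l,st,c=cv2.connectedComponentsWithStats(g)
for i in range(1,n):
    if 160<c[i][0]<320 and 150<c[i][1]<220: print(c[i].round(1),st[i],onz(d,[c[i]],.026).round(4))
E
```

```text
tool shift [ 0.0812 -0.1908 -0.3616] turn [-1.1993e+00 -4.0000e-04  4.0000e-04] | per row of 14 [ 0.0058  0.0022 -0.0309] [-0.0857 -0.      0.    ] pos [ 0.1554 -0.5535  0.231 ] t 0.25
tool shift [ 0.0712 -0.2408 -0.3757] turn [-1.1993e+00 -4.0000e-04  4.0000e-04] | per row of 14 [ 0.0051 -0.0004 -0.0339] [-0.0857 -0.      0.    ] pos [ 0.1554 -0.5535  0.231 ] t 0.25
[191.8 177.3] [183 168  19  20 303] [[0.6272 0.1812 0.026 ]]
[224.9 179.5] [216 170  19  20 304] [[0.6205 0.1111 0.026 ]]
[255.9 181.7] [247 172  19  20 303] [[0.614  0.0456 0.026 ]]
[287.4 184.1] [278 174  20  21 314] [[ 0.6068 -0.0208  0.026 ]]
```

>>> {"fn": "apply_moves", "kwargs": {"series": [[[0.006, 0.002, -0.031, -0.086, 0, 0, 1], [0.006, 0.002, -0.031, -0.086, 0, 0, 1], [0.006, 0.002, -0.031, -0.086, 0, 0, 1], [0.006, 0.002, -0.031, -0.086, 0, 0, 1], [0.006, 0.002, -0.031, -0.086, 0, 0, 1], [0.006, 0.002, -0.031, -0.086, 0, 0, 1], [0.006, 0.002, -0.031, -0.086, 0, 0, 1]]]}}

```text
time_s: 0.88
tool_pos: [0.348, -0.4562, 0.1888]
tool_rot: [-132.3, 90.0, 98.1]
wrist_force: [-0.4, -0.1, 0.1]
grip_width: 0.999
```

>>> {"fn": "apply_moves", "kwargs": {"series": [[[0.006, 0.002, -0.031, -0.086, 0, 0, 1], [0.006, 0.002, -0.031, -0.086, 0, 0, 1], [0.006, 0.002, -0.031, -0.086, 0, 0, 1], [0.006, 0.002, -0.031, -0.086, 0, 0, 1], [0.006, 0.002, -0.031, -0.086, 0, 0, 1], [0.006, 0.002, -0.031, -0.086, 0, 0, 1], [0.006, 0.002, -0.031, -0.086, 0, 0, 1], [0, 0, 0, 0, 0, 0, 1]]]}}

```text
time_s: 1.55
tool_pos: [0.4503, -0.2647, 0.1463]
tool_rot: [-155.5, 89.9, 109.7]
wrist_force: [-1.0, 0.0, 0.7]
grip_width: 0.997
```

```bash
python3 - <<'E'
from h import *
rows(1,.452,-.272,.15,-5.8)
s=bot.read_state()
w=bot.get_image("wrist");cv2.imwrite("pics/w1.png",w['img'][:,:,::-1])
T=wristT(s,w);print(T.round(3)); print(s['joint_pos'].round(1))
E
```

```text
tool shift [-0.0037  0.0023  0.0072] turn [ 0.017  -0.0022  0.001 ] | per row of 1 [-0.0037  0.0023  0.0072] [ 0.017  -0.0022  0.001 ] pos [ 0.4503 -0.2647  0.1463] t 1.55
[[ 0.996 -0.079 -0.028  0.457]
 [-0.084 -0.942 -0.326 -0.181]
 [-0.     0.327 -0.945  0.289]
 [ 0.     0.     0.     1.   ]]
[-38.9   5.   96.4   0.1  78.7 -34.1]
```

View pics/w1.png

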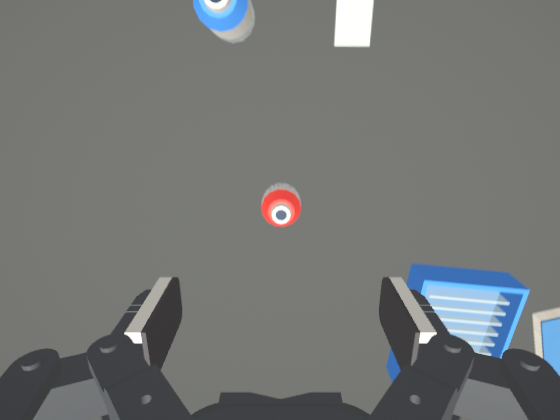

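Red's tip is at (281,215), in front of the jaws. Blue's tip (215,0) is cut off by the picture's edge.

```bash
cat >> h.py <<'E'
COL={'red':((0,150,80),(6,255,255),.040,.024),'yellow':((22,130,80),(35,255,255),.052,.036),'green':((50,100,50),(85,255,255),.064,.048),'blue':((100,130,60),(125,255,255),.076,.060)}
def tip(d,T,col,base=0.,near=None,verbose=True):
    "tip circle centre -> world xy; also collar-hull edge fit"
    lo,hi,H,hb=COL[col];im=d['img'];hsv=cv2.cvtColor(im,cv2.COLOR_RGB2HSV)
    m=cv2.inRange(hsv,lo,hi);n,l,st,c=cv2.connectedComponentsWithStats(m)
    res=[]
    for i in range(1,n):
        if st[i,4]<40: continue
        cs,_=cv2.findContours((l==i).astype(np.uint8),cv2.RETR_EXTERNAL,cv2.CHAIN_APPROX_NONE)
        hull=cv2.convexHull(max(cs,key=len));f=np.zeros_like(m);cv2.drawContours(f,[hull],-1,255,-1)
        f=cv2.dilate(f,np.ones((3,3)))
        inn=((f>0)&(hsv[:,:,1]<70)&(hsv[:,:,2]>150)).astype(np.uint8)
        n2,l2,s2,c2=cv2.connectedComponentsWithStats(inn)
        if n2<2: continue
        k=1+np.argmax(s2[1:,4])
        cs,_=cv2.findContours((l2==k).astype(np.uint8),cv2.RETR_EXTERNAL,cv2.CHAIN_APPROX_NONE)
        ct=max(cs,key=len)
        if len(ct)<6: continue
        (e,ax,_)=cv2.fitEllipse(ct)
        p=onz(d,[e],H+base,T)[0]
        res.append((c[i].round(1),st[i,4],np.round(e,1),np.round(ax,1),p.round(4)))
    return res
E
python3 - <<'E'
from h import *
s=bot.read_state();w=bot.get_image("wrist");T=wristT(s,w)
print(tip(w,T,'red'))
d=bot.get_image("top")
for c in COL: print(c,tip(d,None,c))
d=bot.get_image("scene")
for c in COL: print(c,tip(d,None,c))
E
```

```text
[(array([280.6, 200.6]), np.int32(573), array([280.8, 210.2]), array([18.7, 19.9]), array([ 0.4497, -0.2719,  0.04  ]))]
red []
yellow [(array([138.6, 269. ]), np.int32(76), array([134.7, 267.5]), array([5. , 6.5]), array([0.4371, 0.2891, 0.052 ]))]
green [(array([322. , 226.2]), np.int32(114), array([317. , 226.4]), array([ 0. , 10.7]), array([ 0.5085, -0.0772,  0.064 ])), (array([214.8, 260.3]), np.int32(137), array([213.8, 259.6]), array([6.3, 7.3]), array([0.4475, 0.1294, 0.064 ]))]
blue [(array([485.2,  95.3]), np.int32(6072), array([479.3, 144. ]), array([2. , 3.4]), array([ 0.6674, -0.4119,  0.076 ])), (array([345.7, 267. ]), np.int32(143), array([346.8, 266. ]), array([6.1, 6.4]), array([ 0.427 , -0.1313,  0.076 ]))]
red [(array([140.4, 256.2]), np.int32(113), array([139. , 250.7]), array([5.2, 7.1]), array([ 0.4523, -0.2734,  0.04  ]))]
yellow [(array([310.1, 147.5]), np.int32(57), array([309.9, 143.8]), array([2.6, 4.3]), array([0.4407, 0.2843, 0.052 ])), (array([265.5, 240. ]), np.int32(77), array([272.5, 239.1]), array([0. , 0.7]), array([ 0.6351, -0.0819,  0.052 ]))]
gre
[... 253 characters left out ...]
.4]), np.int32(76), array([225.8, 238.2]), array([1.1, 8.5]), array([ 0.5745, -0.152 ,  0.064 ]))]
blue [(array([275.6,  11.8]), np.int32(961), array([288.3,   3.8]), array([ 5.5, 19. ]), array([-0.5797,  1.3868,  0.076 ])), (array([316.8,  27. ]), np.int32(584), array([318.7,  10.3]), array([ 1.4, 15.2]), array([-0.3754,  1.3828,  0.076 ])), (array([160.8,  24.7]), np.int32(254), array([173. ,  18.6]), array([0.3, 0.5]), array([-0.7892,  0.7933,  0.076 ])), (array([185.9, 206. ]), np.int32(86), array([185.1, 201.3]), array([4.3, 5.6]), array([ 0.43  , -0.1341,  0.076 ])), (array([122.1, 344.7]), np.int32(3439), array([133.2, 331.1]), array([ 1.9, 26.4]), array([ 0.6426, -0.4086,  0.076 ]))]
```

```bash
python3 - <<'E'
from h import *
rows(1,.4497,-.2719,.06,-5.8)
E
```

```text
tool shift [0.0875 0.0002 0.0021] turn [ 0.0072  0.0004 -0.0003] | per row of 1 [0.0875 0.0002 0.0021] [ 0.0072  0.0004 -0.0003] pos [ 0.4497 -0.2697  0.1475] t 1.75
```

>>> {"fn": "apply_moves", "kwargs": {"series": [[[0.02, 0, 0.002, 0.007, 0, 0, 1], [0.03, 0, 0, 0, 0, 0, 1], [0.025, 0, 0, 0, 0, 0, 1], [0.012, 0, 0, 0, 0, 0, 1], [0, 0, 0, 0, 0, 0, 1], [0, 0, 0, 0, 0, 0, 1]]], "force": 40}}

```text
time_s: 2.25
tool_pos: [0.4495, -0.2718, 0.0608]
tool_rot: [-123.7, 90.0, 140.6]
wrist_force: [0.6, 0.1, 0.5]
grip_width: 0.997
```

```bash
python3 - <<'E'
from h import *
s=bot.read_state();w=bot.get_image("wrist");T=wristT(s,w)
print(tip(w,T,'red'))
p=tip(w,T,'red')[0][-1]
rows(1,p[0],p[1],.002,-5.8)
cv2.imwrite("pics/w2.png",w['img'][:,:,::-1])
E
```

```text
[(array([281.6, 236.5]), np.int32(1139), array([281.6, 253.8]), array([27.5, 28.4]), array([ 0.45  , -0.2703,  0.04  ]))]
tool shift [ 0.0596 -0.0001 -0.0017] turn [ 0.0004  0.0006 -0.001 ] | per row of 1 [ 0.0596 -0.0001 -0.0017] [ 0.0004  0.0006 -0.001 ] pos [ 0.4499 -0.272   0.0616] t 2.3
```

View pics/w2.png

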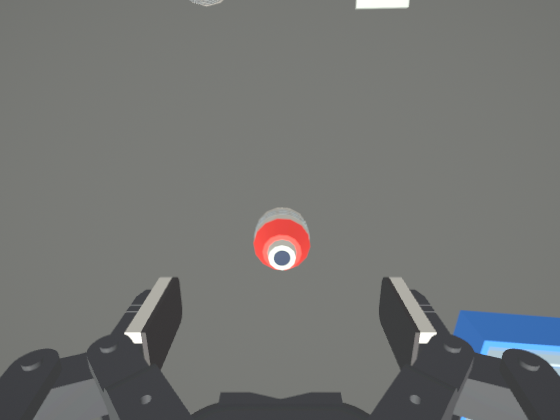

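The ring really centres near (282,258). My mask also took in the tip's pale side, so I'll use the dark hole inside the ring instead.

```bash
cat >> h.py <<'E'
def tip2(d,T,col,base=0.):
    lo,hi,H,hb=COL[col];hsv=cv2.cvtColor(d['img'],cv2.COLOR_RGB2HSV)
    m=cv2.inRange(hsv,lo,hi);n,l,st,c=cv2.connectedComponentsWithStats(m);res=[]
    for i in range(1,n):
        if st[i,4]<60: continue
        x,y,w,h=st[i,:4]
        reg=np.zeros_like(m);q=int(.7*max(w,h));cx,cy=int(c[i][0]),int(c[i][1]);reg[max(0,cy-q):cy+q,max(0,cx-q):cx+q]=1
        white=((hsv[:,:,1]<60)&(hsv[:,:,2]>215)&(reg>0)).astype(np.uint8)
        cs,hh=cv2.findContours(white,cv2.RETR_CCOMP,cv2.CHAIN_APPROX_NONE)
        if hh is None: continue
        holes=[k for k in range(len(cs)) if hh[0][k][3]>=0 and len(cs[k])>5]
        if not holes: continue
        k=max(holes,key=lambda k:cv2.contourArea(cs[k]));e=cv2.fitEllipse(cs[k]);o=cv2.fitEllipse(cs[hh[0][k][3]])
        res.append((np.round(e[0],1),np.round(e[1],1),np.round(o[0],1),np.round(o[1],1),onz(d,[e[0]],H+base,T)[0].round(4),onz(d,[o[0]],H+base,T)[0].round(4)))
    return res
E
python3 - <<'E'
from h import *
s=bot.read_state();w=bot.get_image("wrist");T=wristT(s,w)
r=tip2(w,T,'red');print(r)
p=r[0][-2]
rows(1,p[0],p[1],.002,-5.8)
# barrel centre check: left-right span of collar
E
```

```text
[(array([280.5, 256.6]), array([16.6, 17.3]), array([280.4, 256.1]), array([23.7, 26.6]), array([ 0.4497, -0.2724,  0.04  ]), array([ 0.4497, -0.2721,  0.04  ]))]
tool shift [ 0.0599 -0.0005  0.0004] turn [ 0.0006  0.0011 -0.0017] | per row of 1 [ 0.0599 -0.0005  0.0004] [ 0.0006  0.0011 -0.0017] pos [ 0.4501 -0.272   0.0619] t 2.35
```

>>> {"fn": "apply_moves", "kwargs": {"series": [[[0.02, 0, 0, 0, 0, 0, 1], [0.02, 0, 0, 0, 0, 0, 1], [0.014, 0, 0, 0, 0, 0, 1], [0.004, 0, 0, 0, 0, 0, 1], [0, 0, 0, 0, 0, 0, 1], [0, 0, 0, 0, 0, 0, 1]]]}}

```text
time_s: 2.85
tool_pos: [0.4501, -0.2716, 0.0036]
tool_rot: [59.5, 89.9, -36.2]
wrist_force: [-0.3, 0.1, 1.0]
grip_width: 1.001
```

>>> {"fn": "apply_moves", "kwargs": {"series": [[[0, 0, 0, 0, 0, 0, 0.3], [0, 0, 0, 0, 0, 0, 0], [0, 0, 0, 0, 0, 0, -0.3], [0, 0, 0, 0, 0, 0, -0.6], [0, 0, 0, 0, 0, 0, -1], [0, 0, 0, 0, 0, 0, -1], [0, 0, 0, 0, 0, 0, -1], [0, 0, 0, 0, 0, 0, -1]]], "force": 40}}

```text
time_s: 3.52
tool_pos: [0.4497, -0.2713, 0.0028]
tool_rot: [63.7, 90.0, -32.0]
wrist_force: [-0.8, 1.3, 6.6]
grip_width: 0.347
```

```bash
python3 - <<'E'
from h import *
s=bot.read_state();print(s['grip_width'],s['wrist_force'],s['tool_pos'])
w=bot.get_image("wrist");cv2.imwrite("pics/w3.png",w['img'][:,:,::-1]);T=wristT(s,w);print(tip2(w,T,'red'))
E
```

```text
0.34661924143355105 [-0.7835166   1.26647787  6.61146691] [ 0.44968056 -0.27125245  0.00281184]
[(array([280.2, 333.1]), array([22.5, 25.4]), array([280. , 332.1]), array([30.9, 37.8]), array([ 0.4491, -0.2723,  0.04  ]), array([ 0.4491, -0.2718,  0.04  ]))]
```

View pics/w3.png

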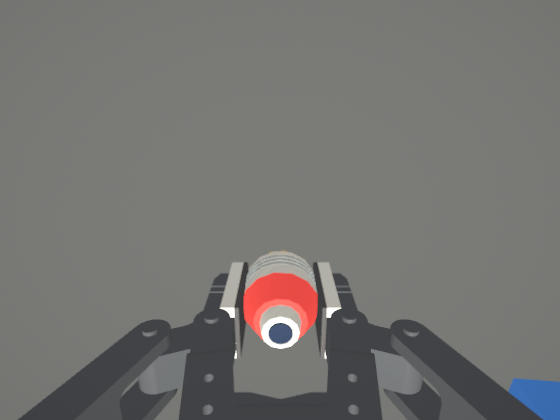

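Red is gripped with its tip at (280,333), centred between the pads. Next: lift it and carry it towards seat D.

>>> {"fn": "apply_moves", "kwargs": {"series": [[[-0.01, 0, 0, 0, 0, 0, -1], [-0.03, 0, 0, 0, 0, 0, -1], [-0.035, 0, 0, 0, 0, 0, -1], [-0.025, 0, 0, 0, 0, 0, -1], [-0.01, 0, 0, 0, 0, 0, -1], [0, 0, 0, 0, 0, 0, -1]]]}}

```text
time_s: 4.07
tool_pos: [0.4504, -0.2718, 0.1151]
tool_rot: [56.8, 89.8, -38.9]
wrist_force: [0.9, -0.7, -1.8]
grip_width: 0.347
```

```bash
python3 - <<'E'
from h import *
s=bot.read_state();print(s['grip_width'],s['wrist_force'],s['tool_pos'])
w=bot.get_image("wrist");T=wristT(s,w);print(tip2(w,T,'red'))
rows(10,.606,-.021,.11,-5.8)
E
```

```text
0.34735325145955837 [ 0.87720595 -0.72318069 -1.77681272] [ 0.45037645 -0.27181744  0.11510923]
[(array([280.2, 333. ]), array([22.5, 25.3]), array([280., 332.]), array([30.8, 37.7]), array([ 0.4411, -0.3638,  0.04  ]), array([ 0.4411, -0.3628,  0.04  ]))]
tool shift [ 0.0029  0.1305 -0.2647] turn [ 0.0012  0.0009 -0.0014] | per row of 10 [ 0.0003  0.013  -0.0265] [ 0.0001  0.0001 -0.0001] pos [ 0.4498 -0.2713  0.113 ] t 4.1167
```

>>> {"fn": "apply_moves", "kwargs": {"series": [[[0, 0.005, -0.01, 0, 0, 0, -1], [0, 0.01, -0.02, 0, 0, 0, -1], [0, 0.015, -0.03, 0, 0, 0, -1], [0, 0.017, -0.034, 0, 0, 0, -1], [0, 0.017, -0.034, 0, 0, 0, -1], [0, 0.017, -0.034, 0, 0, 0, -1], [0, 0.017, -0.034, 0, 0, 0, -1], [0, 0.013, -0.027, 0, 0, 0, -1]]]}}

```text
time_s: 4.78
tool_pos: [0.5826, -0.057, 0.1103]
tool_rot: [-109.3, 89.8, 155.0]
wrist_force: [0.7, -0.5, -0.8]
grip_width: 0.345
```

>>> {"fn": "apply_moves", "kwargs": {"series": [[[0, 0.011, -0.022, 0, 0, 0, -1], [0, 0.006, -0.013, 0, 0, 0, -1], [0, 0.002, -0.007, 0, 0, 0, -1], [0, 0, 0, 0, 0, 0, -1], [0, 0, 0, 0, 0, 0, -1]]]}}

```text
time_s: 5.2
tool_pos: [0.6047, -0.0209, 0.1116]
tool_rot: [-85.3, 89.9, 178.9]
wrist_force: [-0.1, 0.0, -0.8]
grip_width: 0.349
```

```bash
cat >> h.py <<'E'
def seats(d,T):
    hsv=cv2.cvtColor(d['img'],cv2.COLOR_RGB2HSV);m=cv2.inRange(hsv,(0,0,185),(180,40,255))
    m=cv2.morphologyEx(m,cv2.MORPH_OPEN,np.ones((9,9)))
    cs,_=cv2.findContours(m,cv2.RETR_EXTERNAL,cv2.CHAIN_APPROX_NONE)
    for c in cs:
        if cv2.contourArea(c)<500: continue
        e=cv2.fitEllipse(cv2.convexHull(c) if len(cv2.convexHull(c))>5 else c)
        pts=onz(d,c[:,0,:],.026,T);ce,r=cv2.minEnclosingCircle(pts[:,:2].astype(np.float32))
        print('white',np.round(e[0]),np.round(e[1]),'->',onz(d,[e[0]],.026,T)[0].round(4),'circ',np.round(ce,4),round(r,4))
E
python3 - <<'E'
from h import *
s=bot.read_state();print(s['tool_pos'])
w=bot.get_image("wrist");cv2.imwrite("pics/w4.png",w['img'][:,:,::-1]);T=wristT(s,w);seats(w,T)
E
```

```text
[ 0.60471741 -0.02085773  0.11161159]
white [283. 214.] [57. 60.] -> [ 0.6064 -0.0212  0.026 ] circ [ 0.6064 -0.0218] 0.0213
white [283. 164.] [31. 39.] -> [0.6095 0.0135 0.026 ] circ [0.6098 0.0133] 0.0119
white [284. 114.] [67. 69.] -> [0.6132 0.0454 0.026 ] circ [0.6131 0.0447] 0.0212
white [284.  59.] [32. 39.] -> [0.6161 0.0772 0.026 ] circ [0.6162 0.077 ] 0.0123
white [284.  -3.] [72. 77.] -> [0.6198 0.1093 0.026 ] circ [0.6194 0.1058] 0.0204
```

View pics/w4.png

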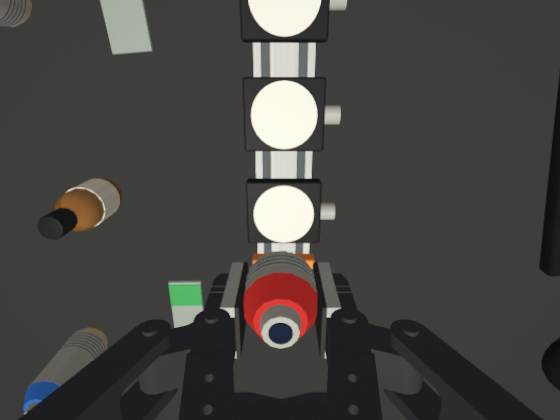

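The seat centres agree between the wrist and top views to about 1 mm (D at pixel (283,214), C at (284,114)). Now lowering red onto D.

```bash
python3 - <<'E'
from h import *
rows(1,.6069,-.0205,.032,-5.8)
E
```

```text
tool shift [ 0.0799  0.0022 -0.001 ] turn [0.0005 0.0001 0.0009] | per row of 1 [ 0.0799  0.0022 -0.001 ] [0.0005 0.0001 0.0009] pos [ 0.6047 -0.0213  0.1119] t 5.25
```

>>> {"fn": "apply_moves", "kwargs": {"series": [[[0.015, 0.002, -0.001, 0, 0, 0, -1], [0.025, 0, 0, 0, 0, 0, -1], [0.02, 0, 0, 0, 0, 0, -1], [0.012, 0, 0, 0, 0, 0, -1], [0.006, 0, 0, 0, 0, 0, -1], [0, 0, 0, 0, 0, 0, -1], [0, 0, 0, 0, 0, 0, -1]]]}}

```text
time_s: 5.83
tool_pos: [0.6077, -0.0201, 0.0351]
tool_rot: [91.9, 90.0, -3.9]
wrist_force: [-0.2, 0.6, 0.2]
grip_width: 0.345
```

```bash
python3 - <<'E'
from h import *
s=bot.read_state();print(s['wrist_force'])
w=bot.get_image("wrist");T=wristT(s,w);print([r[-2:] for r in tip2(w,T,'red',.0295)])
rows(1,.6069,-.0205,.0288,-5.8)
E
```

```text
[-0.23004502  0.63801192  0.22071922]
[]
tool shift [ 0.0067 -0.001   0.0006] turn [ 0.0008  0.     -0.0014] | per row of 1 [ 0.0067 -0.001   0.0006] [ 0.0008  0.     -0.0014] pos [ 0.6079 -0.02    0.0355] t 5.8833
```

>>> {"fn": "apply_moves", "kwargs": {"series": [[[0.002, -0.001, 0, 0, 0, 0, -1], [0.002, 0, 0, 0, 0, 0, -1], [0.0015, 0, 0, 0, 0, 0, -1], [0, 0, 0, 0, 0, 0, -1], [0, 0, 0, 0, 0, 0, -1]]]}}

```text
time_s: 6.3
tool_pos: [0.6064, -0.0195, 0.0289]
tool_rot: [152.7, 90.0, 56.9]
wrist_force: [-0.4, -0.4, 0.4]
grip_width: 0.346
```

```bash
python3 - <<'E'
from h import *
s=bot.read_state();print(s['wrist_force'])
w=bot.get_image("wrist");T=wristT(s,w)
rows(1,.6069,-.0205,.0288,-5.8)
cv2.imwrite("pics/w5.png",w['img'][:,:,::-1])
E
```

```text
[-0.35925194 -0.43389483  0.41122961]
tool shift [0.0001 0.0005 0.001 ] turn [ 0.0014 -0.0001 -0.0001] | per row of 1 [0.0001 0.0005 0.001 ] [ 0.0014 -0.0001 -0.0001] pos [ 0.6065 -0.0195  0.0289] t 6.35
```

View pics/w5.png

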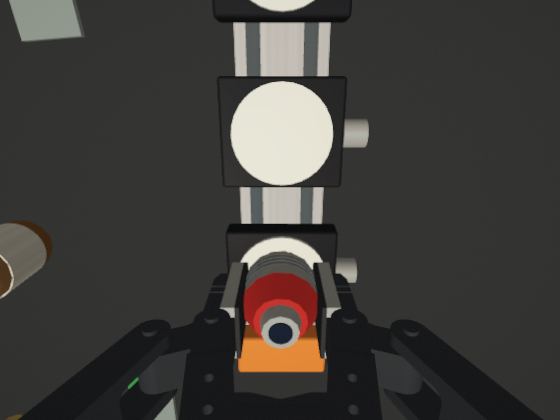

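Red is over seat D, level and centred, and has barely touched. I'll ease it down a little more with a 1 mm correction along the rail.

>>> {"fn": "apply_moves", "kwargs": {"series": [[[0.0005, 0, 0.001, 0, 0, 0, -1], [0.0005, 0, 0, 0, 0, 0, -1], [0, 0, 0, 0, 0, 0, -1]]]}}

```text
time_s: 6.6
tool_pos: [0.6067, -0.0202, 0.0288]
tool_rot: [127.7, 89.9, 32.0]
wrist_force: [-4.1, 3.9, 12.0]
grip_width: 0.346
```

>>> {"fn": "apply_moves", "kwargs": {"series": [[[-0.0005, 0, 0, 0, 0, 0, -0.25], [0, 0, 0, 0, 0, 0, -0.1], [0, 0, 0, 0, 0, 0, 0.1], [0, 0, 0, 0, 0, 0, 0.4], [0, 0, 0, 0, 0, 0, 0.7], [0, 0, 0, 0, 0, 0, 1], [0, 0, 0, 0, 0, 0, 1], [0, 0, 0, 0, 0, 0, 1]]]}}

```text
time_s: 7.27
tool_pos: [0.6063, -0.0205, 0.0283]
tool_rot: [-174.2, 90.0, 90.0]
wrist_force: [-0.0, 0.3, -0.3]
grip_width: 1.003
```

>>> {"fn": "apply_moves", "kwargs": {"series": [[[-0.01, 0, 0, 0, 0, 0, 1], [-0.025, 0, 0, 0, 0, 0, 1], [-0.03, 0, 0, 0, 0, 0, 1], [-0.025, 0, 0, 0, 0, 0, 1], [-0.01, 0, 0, 0, 0, 0, 1], [0, 0, 0, 0, 0, 0, 1]]]}}

```text
time_s: 7.77
tool_pos: [0.6075, -0.0207, 0.1318]
tool_rot: [87.5, 89.7, -8.2]
wrist_force: [0.3, -0.0, 0.1]
grip_width: 0.999
```

```bash
python3 - <<'E'
from h import *
s=bot.read_state()
w=bot.get_image("wrist");T=wristT(s,w);print(tip2(w,T,'red',.026));seats(w,T)
cv2.imwrite("pics/w6.png",w['img'][:,:,::-1])
rows(8,.427,-.1325,.13,-5.8)
E
```

```text
[(array([278. , 224.9]), array([15.6, 16.2]), array([278.1, 224.9]), array([18.1, 19.8]), array([ 0.606 , -0.0211,  0.066 ]), array([ 0.606 , -0.0211,  0.066 ]))]
white [193. 337.] [ 26. 138.] -> [ 0.521  -0.1336  0.026 ] circ [ 0.523  -0.1132] 0.026
white [278. 158.] [33. 34.] -> [0.6095 0.0138 0.026 ] circ [0.6095 0.0136] 0.0121
white [278. 113.] [61. 63.] -> [0.613  0.0455 0.026 ] circ [0.613  0.0449] 0.0212
white [278.  62.] [30. 36.] -> [0.6162 0.0774 0.026 ] circ [0.6161 0.0772] 0.0125
white [278.   4.] [67. 73.] -> [0.6194 0.1102 0.026 ] circ [0.6194 0.1092] 0.0209
white [131.  24.] [42. 82.] -> [0.5262 0.1084 0.026 ] circ [0.5262 0.1063] 0.0191
tool shift [-0.0008 -0.1677  0.1293] turn [ 0.0013  0.     -0.0021] | per row of 8 [-0.0001 -0.021   0.0162] [ 0.0002  0.     -0.0003] pos [ 0.6067 -0.0206  0.1296] t 7.8167
```

View pics/w6.png

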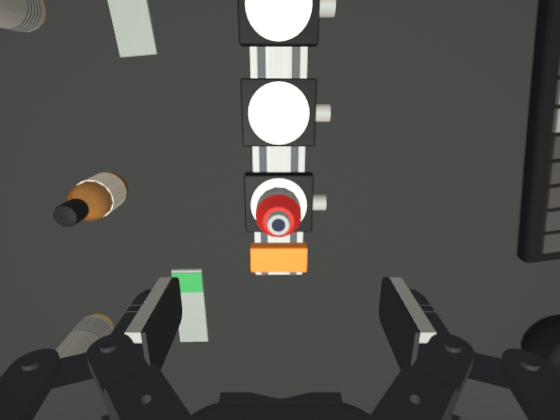

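Red stands on D at (278,225), within about 0.5 mm of the seat centre. Next is blue.

>>> {"fn": "apply_moves", "kwargs": {"series": [[[0, -0.01, 0.008, 0, 0, 0, 1], [0, -0.021, 0.016, 0, 0, 0, 1], [0, -0.03, 0.023, 0, 0, 0, 1], [0, -0.03, 0.023, 0, 0, 0, 1], [0, -0.03, 0.023, 0, 0, 0, 1], [0, -0.03, 0.023, 0, 0, 0, 1], [0, -0.017, 0.013, 0, 0, 0, 1], [0, 0, 0, 0, 0, 0, 1]]]}}

```text
time_s: 8.48
tool_pos: [0.423, -0.1333, 0.1272]
tool_rot: [-93.6, 89.9, 170.5]
wrist_force: [-1.0, 0.8, 1.0]
grip_width: 1.001
```

>>> {"fn": "apply_moves", "kwargs": {"series": [[[0, 0, 0, 0, 0, 0, 1], [0, 0, 0, 0, 0, 0, 1], [0, 0, 0, 0, 0, 0, 1]]]}}

```text
time_s: 8.73
tool_pos: [0.4267, -0.1317, 0.1278]
tool_rot: [-126.5, 89.9, 137.9]
wrist_force: [-0.1, 0.3, 1.1]
grip_width: 0.998
```

```bash
python3 - <<'E'
from h import *
s=bot.read_state()
w=bot.get_image("wrist");T=wristT(s,w);r=tip2(w,T,'blue');print(r)
cv2.imwrite("pics/w7.png",w['img'][:,:,::-1])
p=r[0][-2];rows(1,p[0],p[1],.02,-5.8)
E
```

```text
[(array([280.3, 233.1]), array([14.3, 15.2]), array([280.1, 232.8]), array([20.6, 23.3]), array([ 0.4264, -0.1317,  0.076 ]), array([ 0.4263, -0.1316,  0.076 ]))]
tool shift [ 0.1078 -0.0003  0.0002] turn [ 0.0022 -0.0005  0.0008] | per row of 1 [ 0.1078 -0.0003  0.0002] [ 0.0022 -0.0005  0.0008] pos [ 0.4268 -0.1316  0.1278] t 8.7833
```

View pics/w7.png

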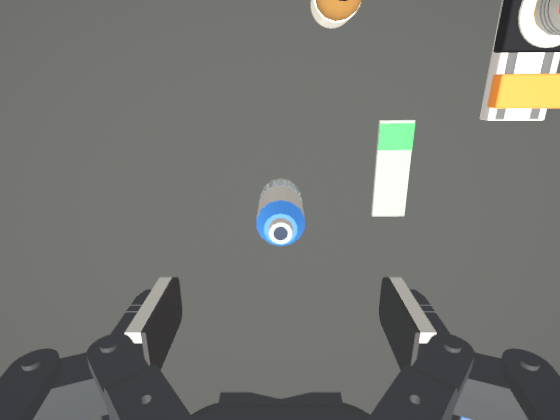

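Blue's tip is at (280,233), and the TCP is already within 1 mm of it. I'll descend 107 mm and grip.

>>> {"fn": "apply_moves", "kwargs": {"series": [[[0.015, 0, 0, 0, 0, 0, 1], [0.025, 0, 0, 0, 0, 0, 1], [0.025, 0, 0, 0, 0, 0, 1], [0.022, 0, 0, 0, 0, 0, 1], [0.015, 0, 0, 0, 0, 0, 1], [0.005, 0, 0, 0, 0, 0, 1], [0, 0, 0, 0, 0, 0, 1], [0, 0, 0, 0, 0, 0, 1]]]}}

```text
time_s: 9.45
tool_pos: [0.4268, -0.132, 0.0218]
tool_rot: [168.1, 90.0, 72.4]
wrist_force: [0.4, 0.4, 0.7]
grip_width: 1.0
```

>>> {"fn": "apply_moves", "kwargs": {"series": [[[0, 0, 0, 0, 0, 0, 0.3], [0, 0, 0, 0, 0, 0, 0], [0, 0, 0, 0, 0, 0, -0.3], [0, 0, 0, 0, 0, 0, -0.6], [0, 0, 0, 0, 0, 0, -1], [0, 0, 0, 0, 0, 0, -1], [0, 0, 0, 0, 0, 0, -1], [0, 0, 0, 0, 0, 0, -1]]], "force": 40}}

```text
time_s: 10.12
tool_pos: [0.4265, -0.1322, 0.0218]
tool_rot: [77.4, 90.0, -18.4]
wrist_force: [-1.0, 1.2, 6.1]
grip_width: 0.35
```

```bash
python3 - <<'E'
from h import *
s=bot.read_state();print(s['grip_width'],s['wrist_force'],s['tool_pos'])
w=bot.get_image("wrist");cv2.imwrite("pics/w8.png",w['img'][:,:,::-1]);T=wristT(s,w);print(tip2(w,T,'blue'))
E
```

```text
0.3503456642893107 [-0.95470565  1.17998732  6.05931824] [ 0.42650204 -0.13224777  0.02178915]
[(array([280. , 365.4]), array([25.4, 29.8]), array([279.9, 364.5]), array([33.7, 43.4]), array([ 0.426 , -0.1318,  0.076 ]), array([ 0.426 , -0.1314,  0.076 ]))]
```

View pics/w8.png

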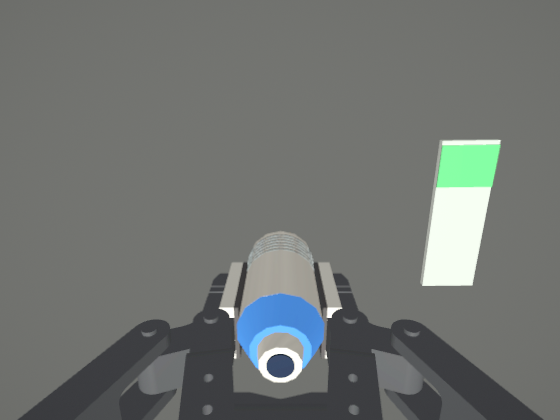

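Blue is gripped and centred, tip at (280,365). Lifting it.

>>> {"fn": "apply_moves", "kwargs": {"series": [[[-0.01, 0, 0, 0, 0, 0, -1], [-0.03, 0, 0, 0, 0, 0, -1], [-0.035, 0, 0, 0, 0, 0, -1], [-0.03, 0, 0, 0, 0, 0, -1], [-0.015, 0, 0, 0, 0, 0, -1], [0, 0, 0, 0, 0, 0, -1]]]}}

```text
time_s: 10.67
tool_pos: [0.4275, -0.1327, 0.1454]
tool_rot: [69.3, 89.7, -26.5]
wrist_force: [0.2, 0.3, -1.2]
grip_width: 0.354
```

```bash
python3 - <<'E'
from h import *
rows(10,.627,.181,.14,-5.8)
E
```

```text
tool shift [ 0.0056  0.1672 -0.3321] turn [ 0.0013  0.002  -0.0053] | per row of 10 [ 0.0006  0.0167 -0.0332] [ 0.0001  0.0002 -0.0005] pos [ 0.4275 -0.1327  0.1454] t 10.6667
```

>>> {"fn": "apply_moves", "kwargs": {"series": [[[0, 0.005, -0.01, 0, 0, 0, -1], [0, 0.01, -0.02, 0, 0, 0, -1], [0, 0.015, -0.03, 0, 0, 0, -1], [0, 0.018, -0.036, 0, 0, 0, -1], [0, 0.018, -0.036, 0, 0, 0, -1], [0, 0.018, -0.036, 0, 0, 0, -1], [0, 0.018, -0.036, 0, 0, 0, -1], [0, 0.018, -0.036, 0, 0, 0, -1]]]}}

```text
time_s: 11.33
tool_pos: [0.5698, 0.0967, 0.1404]
tool_rot: [-85.1, 89.9, 179.2]
wrist_force: [0.1, -1.3, -1.6]
grip_width: 0.352
```

>>> {"fn": "apply_moves", "kwargs": {"series": [[[0, 0.018, -0.036, 0, 0, 0, -1], [0, 0.015, -0.029, 0, 0, 0, -1], [0, 0.009, -0.018, 0, 0, 0, -1], [0, 0.005, -0.009, 0, 0, 0, -1], [0, 0, 0, 0, 0, 0, -1], [0, 0, 0, 0, 0, 0, -1], [0, 0, 0, 0, 0, 0, -1]]]}}

```text
time_s: 11.92
tool_pos: [0.625, 0.1804, 0.1411]
tool_rot: [-62.4, 90.0, -158.2]
wrist_force: [-0.0, -0.0, -2.2]
grip_width: 0.351
```

```bash
python3 - <<'E'
from h import *
s=bot.read_state();print(s['tool_pos'])
w=bot.get_image("wrist");cv2.imwrite("pics/w9.png",w['img'][:,:,::-1]);T=wristT(s,w);seats(w,T);print(tip2(w,T,'blue')[0][0])
rows(1,.6275,.1806,.051,-5.8)
E
```

```text
[0.62502169 0.18040571 0.14110773]
white [166. 254.] [41. 92.] -> [0.5272 0.1441 0.026 ] circ [0.5278 0.1419] 0.0367
white [283. 201.] [54. 58.] -> [0.6267 0.1797 0.026 ] circ [0.6263 0.178 ] 0.0242
white [283. 134.] [65. 69.] -> [0.6317 0.2303 0.026 ] circ [0.6316 0.2289] 0.0242
[280.  365.3]
tool shift [ 0.0904  0.0024 -0.0005] turn [0.0002 0.0002 0.0003] | per row of 1 [ 0.0904  0.0024 -0.0005] [0.0002 0.0002 0.0003] pos [0.6251 0.1803 0.1414] t 11.9667
```

View pics/w9.png

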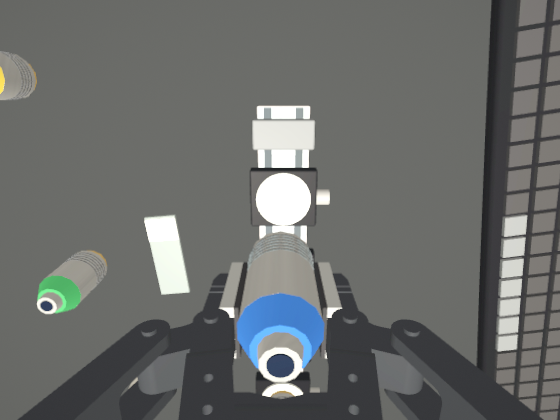

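Seat A is at about (283,200), but its blob runs into the rail strip. I'll open the mask more before fitting.

```bash
sed -i 's/def seats(d,T):/def seats(d,T,k=25):/; s/np.ones((9,9)))\n    cs/X/; s/m=cv2.morphologyEx(m,cv2.MORPH_OPEN,np.ones((9,9)))/m=cv2.morphologyEx(m,cv2.MORPH_OPEN,cv2.getStructuringElement(cv2.MORPH_ELLIPSE,(k,k)))/' h.py
python3 - <<'E'
from h import *
s=bot.read_state();w=bot.get_image("wrist");T=wristT(s,w);seats(w,T,41)
E
```

```text
white [283. 199.] [52. 55.] -> [0.6269 0.1811 0.026 ] circ [0.6269 0.1807] 0.0217
```

>>> {"fn": "apply_moves", "kwargs": {"series": [[[0.015, 0.002, 0, 0, 0, 0, -1], [0.025, 0, 0, 0, 0, 0, -1], [0.025, 0, 0, 0, 0, 0, -1], [0.015, 0, 0, 0, 0, 0, -1], [0.008, 0, 0, 0, 0, 0, -1], [0.002, 0, 0, 0, 0, 0, -1], [0, 0, 0, 0, 0, 0, -1], [0, 0, 0, 0, 0, 0, -1]]]}}

```text
time_s: 12.68
tool_pos: [0.6282, 0.1812, 0.0527]
tool_rot: [108.7, 89.9, 12.9]
wrist_force: [0.3, -0.0, -1.3]
grip_width: 0.348
```

```bash
python3 - <<'E'
from h import *
s=bot.read_state();print(s['wrist_force'])
w=bot.get_image("wrist");T=wristT(s,w);print(tip2(w,T,'blue',.0295)[0])
cv2.imwrite("pics/w10.png",w['img'][:,:,::-1])
rows(1,.6275,.1806,.0478,-5.8)
E
```

```text
[ 0.25821985 -0.00449573 -1.25377227]
(array([280.1, 365.2]), array([25.8, 30.3]), array([278.2, 365.4]), array([35. , 65.7]), array([0.6275, 0.1804, 0.1055]), array([0.6269, 0.1804, 0.1055]))
tool shift [ 0.005  -0.0006  0.0008] turn [ 0.001  -0.0006 -0.0019] | per row of 1 [ 0.005  -0.0006  0.0008] [ 0.001  -0.0006 -0.0019] pos [0.6282 0.1813 0.0528] t 12.7333
```

View pics/w10.png

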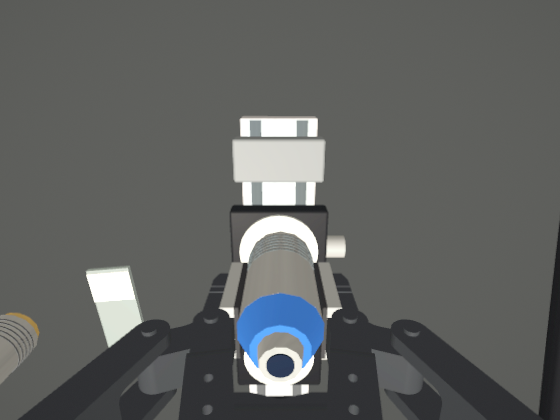

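Blue hangs centred above seat A (280,245), a few millimetres up. Lowering it to contact.

>>> {"fn": "apply_moves", "kwargs": {"series": [[[0.002, 0, 0, 0, 0, 0, -1], [0.0015, 0, 0, 0, 0, 0, -1], [0.001, 0, 0, 0, 0, 0, -1], [0, 0, 0, 0, 0, 0, -1], [0, 0, 0, 0, 0, 0, -1]]]}}

```text
time_s: 13.15
tool_pos: [0.6279, 0.1814, 0.0478]
tool_rot: [109.0, 89.9, 13.3]
wrist_force: [-2.1, -0.4, 8.3]
grip_width: 0.343
```

>>> {"fn": "apply_moves", "kwargs": {"series": [[[0.0005, 0, 0, 0, 0, 0, -1], [0, 0, 0, 0, 0, 0, -1], [0, 0, 0, 0, 0, 0, -1]]]}}

```text
time_s: 13.4
tool_pos: [0.6279, 0.1814, 0.0478]
tool_rot: [107.2, 89.9, 11.5]
wrist_force: [-5.2, -0.7, 14.8]
grip_width: 0.348
```

Blue is touching the seat. I'll release slowly, retreat and look.

>>> {"fn": "apply_moves", "kwargs": {"series": [[[-0.001, 0, 0, 0, 0, 0, -0.25], [0, 0, 0, 0, 0, 0, -0.1], [0, 0, 0, 0, 0, 0, 0.1], [0, 0, 0, 0, 0, 0, 0.4], [0, 0, 0, 0, 0, 0, 0.7], [0, 0, 0, 0, 0, 0, 1], [0, 0, 0, 0, 0, 0, 1], [0, 0, 0, 0, 0, 0, 1]]]}}

```text
time_s: 14.07
tool_pos: [0.6276, 0.1814, 0.0473]
tool_rot: [-134.8, 90.0, 129.5]
wrist_force: [-0.4, 0.4, 0.5]
grip_width: 0.998
```

>>> {"fn": "apply_moves", "kwargs": {"series": [[[-0.01, 0, 0, 0, 0, 0, 1], [-0.025, 0, 0, 0, 0, 0, 1], [-0.03, 0, 0, 0, 0, 0, 1], [-0.03, 0, 0, 0, 0, 0, 1], [-0.015, 0, 0, 0, 0, 0, 1], [0, 0, 0, 0, 0, 0, 1], [0, 0, 0, 0, 0, 0, 1]]]}}

```text
time_s: 14.65
tool_pos: [0.6279, 0.1814, 0.1588]
tool_rot: [107.5, 89.9, 11.8]
wrist_force: [0.2, -1.2, -1.1]
grip_width: 1.0
```

```bash
python3 - <<'E'
from h import *
s=bot.read_state()
w=bot.get_image("wrist");T=wristT(s,w);print(tip2(w,T,'blue',.026));
print(tip2(w,T,'yellow',0))
cv2.imwrite("pics/w11.png",w['img'][:,:,::-1])
rows(8,.439,.286,.14,-5.8)
E
```

```text
[(array([279.9, 228.6]), array([14.8, 15.6]), array([279.8, 228.5]), array([19.6, 21.9]), array([0.6276, 0.1821, 0.102 ]), array([0.6276, 0.1822, 0.102 ]))]
[]
tool shift [ 0.0174 -0.1979 -0.0853] turn [ 0.0013 -0.0001 -0.0001] | per row of 8 [ 0.0022 -0.0247 -0.0106] [ 0.0002 -0.     -0.    ] pos [0.6274 0.1813 0.1574] t 14.7
```

View pics/w11.png

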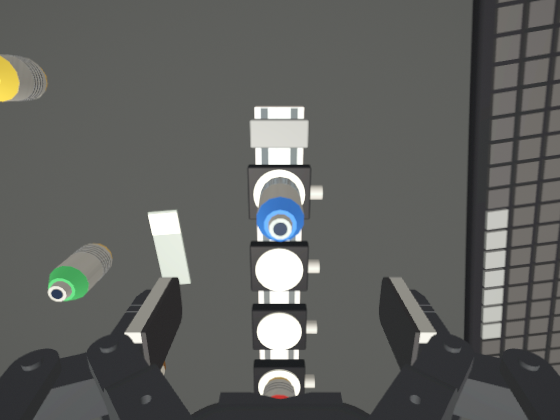

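Blue stands on A at (280,229), about 1 mm from the seat centre. Next is yellow.

>>> {"fn": "apply_moves", "kwargs": {"series": [[[0.002, -0.012, -0.005, 0, 0, 0, 1], [0.004, -0.024, -0.01, 0, 0, 0, 1], [0.004, -0.034, -0.015, 0, 0, 0, 1], [0.004, -0.035, -0.015, 0, 0, 0, 1], [0.004, -0.035, -0.015, 0, 0, 0, 1], [0.004, -0.033, -0.014, 0, 0, 0, 1], [0.002, -0.018, -0.008, 0, 0, 0, 1], [0.002, -0.007, -0.003, 0, 0, 0, 1]]]}}

```text
time_s: 15.37
tool_pos: [0.4362, 0.2867, 0.1304]
tool_rot: [-74.5, 89.9, -170.1]
wrist_force: [0.8, -0.4, -0.1]
grip_width: 0.994
```

>>> {"fn": "apply_moves", "kwargs": {"series": [[[0.002, 0, 0, 0, 0, 0, 1], [0, 0, 0, 0, 0, 0, 1], [0, 0, 0, 0, 0, 0, 1], [0, 0, 0, 0, 0, 0, 1]]]}}

```text
time_s: 15.7
tool_pos: [0.44, 0.285, 0.1291]
tool_rot: [-53.5, 90.0, -149.3]
wrist_force: [-0.6, -0.0, 0.6]
grip_width: 1.0
```

```bash
python3 - <<'E'
from h import *
s=bot.read_state()
w=bot.get_image("wrist");T=wristT(s,w)
cv2.imwrite("pics/w12.png",w['img'][:,:,::-1])
r=tip2(w,T,'yellow');print(r)
p=r[0][-2];rows(1,p[0],p[1],.009,-5.8)
E
```

```text
[(array([276., 212.]), array([14.2, 14.6]), array([276. , 212.1]), array([18.3, 19.7]), array([0.4373, 0.2895, 0.052 ]), array([0.4373, 0.2894, 0.052 ]))]
tool shift [ 0.1202 -0.003  -0.0041] turn [0.0001 0.0002 0.0002] | per row of 1 [ 0.1202 -0.003  -0.0041] [0.0001 0.0002 0.0002] pos [0.4399 0.2851 0.1292] t 15.75
```

View pics/w12.png

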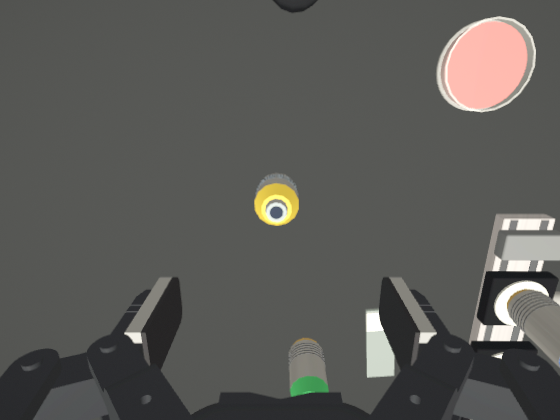

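Yellow's tip is at (276,212). I'll shift (-3, -4) mm, descend 121 mm and grip.

>>> {"fn": "apply_moves", "kwargs": {"series": [[[0.01, -0.003, -0.004, 0, 0, 0, 1], [0.025, 0, 0, 0, 0, 0, 1], [0.03, 0, 0, 0, 0, 0, 1], [0.028, 0, 0, 0, 0, 0, 1], [0.018, 0, 0, 0, 0, 0, 1], [0.01, 0, 0, 0, 0, 0, 1], [0, 0, 0, 0, 0, 0, 1], [0, 0, 0, 0, 0, 0, 1]]]}}

```text
time_s: 16.42
tool_pos: [0.4366, 0.2901, 0.0085]
tool_rot: [-88.7, 90.0, 175.6]
wrist_force: [-0.0, -0.4, 1.0]
grip_width: 1.003
```

>>> {"fn": "apply_moves", "kwargs": {"series": [[[0, 0, 0, 0, 0, 0, 0.3], [0, 0, 0, 0, 0, 0, 0], [0, 0, 0, 0, 0, 0, -0.3], [0, 0, 0, 0, 0, 0, -0.6], [0, 0, 0, 0, 0, 0, -1], [0, 0, 0, 0, 0, 0, -1], [0, 0, 0, 0, 0, 0, -1], [0, 0, 0, 0, 0, 0, -1]]], "force": 40}}

```text
time_s: 17.08
tool_pos: [0.4367, 0.2901, 0.009]
tool_rot: [127.3, 89.9, 31.6]
wrist_force: [-2.1, -1.8, 6.9]
grip_width: 0.345
```

```bash
python3 - <<'E'
from h import *
s=bot.read_state();print(s['grip_width'],s['wrist_force'],s['tool_pos'])
w=bot.get_image("wrist");cv2.imwrite("pics/w13.png",w['img'][:,:,::-1]);T=wristT(s,w);print(tip2(w,T,'yellow'))
E
```

```text
0.3451573582873432 [-2.13253403 -1.76743625  6.89270157] [0.43674885 0.29013262 0.00903187]
[(array([280. , 343.4]), array([23.5, 26.6]), array([279.8, 341.8]), array([30.6, 40. ]), array([0.4361, 0.2895, 0.052 ]), array([0.4362, 0.2902, 0.052 ]))]
```

View pics/w13.png

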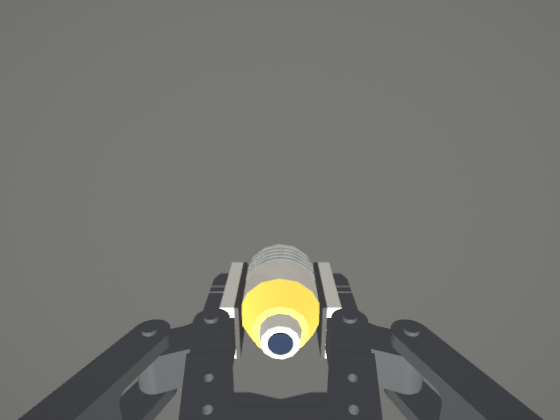

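Yellow is gripped, tip at (280,343). I'll lift it to about 0.135 m and carry it to C.

>>> {"fn": "apply_moves", "kwargs": {"series": [[[-0.01, 0, 0, 0, 0, 0, -1], [-0.03, 0, 0, 0, 0, 0, -1], [-0.038, 0, 0, 0, 0, 0, -1], [-0.033, 0, 0, 0, 0, 0, -1], [-0.015, 0, 0, 0, 0, 0, -1], [0, 0, 0, 0, 0, 0, -1]]]}}

```text
time_s: 17.63
tool_pos: [0.4378, 0.2907, 0.1391]
tool_rot: [122.1, 89.6, 26.3]
wrist_force: [0.1, 0.1, -1.1]
grip_width: 0.348
```

```bash
python3 - <<'E'
from h import *
rows(10,.6141,.0458,.13,-5.8)
E
```

```text
tool shift [0.0094 0.1998 0.2261] turn [ 0.0013 -0.0034 -0.0054] | per row of 10 [0.0009 0.02   0.0226] [ 0.0001 -0.0003 -0.0005] pos [0.4378 0.2907 0.1391] t 17.6333
```

>>> {"fn": "apply_moves", "kwargs": {"series": [[[0, 0.008, 0.009, 0, 0, 0, -1], [0, 0.016, 0.018, 0, 0, 0, -1], [0, 0.024, 0.027, 0, 0, 0, -1], [0, 0.026, 0.029, 0, 0, 0, -1], [0, 0.026, 0.029, 0, 0, 0, -1], [0, 0.026, 0.029, 0, 0, 0, -1], [0, 0.026, 0.029, 0, 0, 0, -1], [0, 0.022, 0.025, 0, 0, 0, -1]]]}}

```text
time_s: 18.3
tool_pos: [0.5908, 0.0755, 0.1329]
tool_rot: [-78.3, 89.9, -174.1]
wrist_force: [-0.2, 0.3, -0.9]
grip_width: 0.35
```

>>> {"fn": "apply_moves", "kwargs": {"series": [[[0, 0.015, 0.018, 0, 0, 0, -1], [0, 0.008, 0.01, 0, 0, 0, -1], [0, 0.003, 0.003, 0, 0, 0, -1], [0, 0, 0, 0, 0, 0, -1], [0, 0, 0, 0, 0, 0, -1], [0, 0, 0, 0, 0, 0, -1]]]}}

```text
time_s: 18.8
tool_pos: [0.6122, 0.0463, 0.1343]
tool_rot: [-124.0, 90.0, 140.4]
wrist_force: [0.7, -0.3, -1.1]
grip_width: 0.342
```

```bash
python3 - <<'E'
from h import *
s=bot.read_state();print(s['tool_pos'])
w=bot.get_image("wrist");cv2.imwrite("pics/w14.png",w['img'][:,:,::-1]);T=wristT(s,w);seats(w,T,41);print(tip2(w,T,'yellow')[0][0])
rows(1,.6141,.0458,.038,-5.8)
E
```

```text
[0.61224453 0.04627539 0.13425322]
white [282. 204.] [52. 55.] -> [0.6131 0.0454 0.026 ] circ [0.613  0.0448] 0.0211
white [282. 114.] [60. 62.] -> [0.6198 0.1112 0.026 ] circ [0.6198 0.1107] 0.0212Traceback (most recent call last):
  File "<stdin>", line 3, in <module>
IndexError: list index out of range
```

View pics/w14.png

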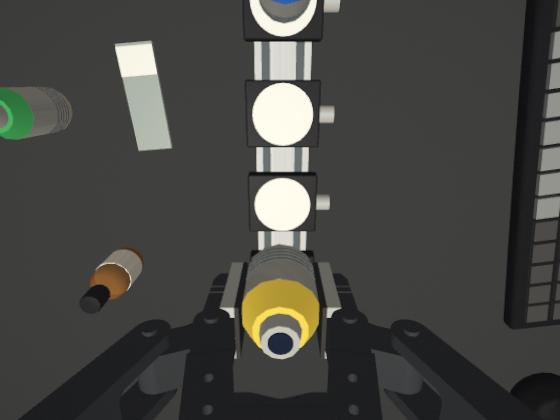

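Yellow is held unchanged at (280,343), with seat C at (282,204) and B at (282,114). I'll lower it to just above C.

>>> {"fn": "apply_moves", "kwargs": {"series": [[[0.015, 0.001, 0, 0, 0, 0, -1], [0.025, 0, 0, 0, 0, 0, -1], [0.025, 0, 0, 0, 0, 0, -1], [0.017, 0, 0, 0, 0, 0, -1], [0.01, 0, 0, 0, 0, 0, -1], [0.003, 0, 0, 0, 0, 0, -1], [0, 0, 0, 0, 0, 0, -1], [0, 0, 0, 0, 0, 0, -1]]]}}

```text
time_s: 19.52
tool_pos: [0.6144, 0.0453, 0.0405]
tool_rot: [96.5, 89.9, 0.8]
wrist_force: [0.1, -0.4, 0.0]
grip_width: 0.348
```

```bash
python3 - <<'E'
from h import *
s=bot.read_state();print(s['wrist_force'])
rows(1,.6138,.0457,.035,-5.8)
w=bot.get_image("wrist");cv2.imwrite("pics/w15.png",w['img'][:,:,::-1])
E
```

```text
[ 0.09726937 -0.403302    0.02184575]
tool shift [ 0.0055 -0.0006 -0.0004] turn [ 0.0016 -0.0002 -0.0014] | per row of 1 [ 0.0055 -0.0006 -0.0004] [ 0.0016 -0.0002 -0.0014] pos [0.6144 0.0453 0.0405] t 19.5167
```

View pics/w15.png

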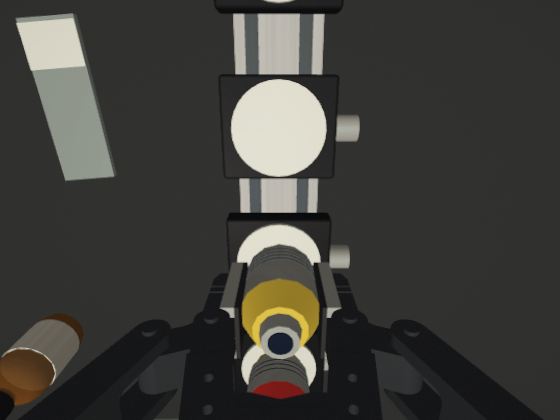

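Yellow is centred over seat C about 5 mm up, and clear of red. Lowering it to contact.

>>> {"fn": "apply_moves", "kwargs": {"series": [[[0.002, 0, 0, 0, 0, 0, -1], [0.002, 0, 0, 0, 0, 0, -1], [0.001, 0, 0, 0, 0, 0, -1], [0, 0, 0, 0, 0, 0, -1], [0, 0, 0, 0, 0, 0, -1]]]}}

```text
time_s: 19.98
tool_pos: [0.6142, 0.045, 0.0351]
tool_rot: [103.1, 89.9, 7.4]
wrist_force: [-2.1, 1.0, 7.7]
grip_width: 0.345
```

>>> {"fn": "apply_moves", "kwargs": {"series": [[[0.0005, 0, 0, 0, 0, 0, -1], [0, 0, 0, 0, 0, 0, -1], [0, 0, 0, 0, 0, 0, -1]]]}}

```text
time_s: 20.23
tool_pos: [0.6142, 0.045, 0.0351]
tool_rot: [98.8, 89.9, 3.1]
wrist_force: [-5.1, -0.4, 13.4]
grip_width: 0.345
```

>>> {"fn": "apply_moves", "kwargs": {"series": [[[-0.001, 0, 0, 0, 0, 0, -0.25], [0, 0, 0, 0, 0, 0, -0.1], [0, 0, 0, 0, 0, 0, 0.1], [0, 0, 0, 0, 0, 0, 0.4], [0, 0, 0, 0, 0, 0, 0.7], [0, 0, 0, 0, 0, 0, 1], [0, 0, 0, 0, 0, 0, 1], [0, 0, 0, 0, 0, 0, 1]]]}}

```text
time_s: 20.9
tool_pos: [0.6139, 0.0451, 0.0348]
tool_rot: [-134.9, 90.0, 129.4]
wrist_force: [-0.6, -0.2, 0.3]
grip_width: 1.002
```

>>> {"fn": "apply_moves", "kwargs": {"series": [[[-0.01, 0, 0, 0, 0, 0, 1], [-0.025, 0, 0, 0, 0, 0, 1], [-0.03, 0, 0, 0, 0, 0, 1], [-0.03, 0, 0, 0, 0, 0, 1], [-0.015, 0, 0, 0, 0, 0, 1], [0, 0, 0, 0, 0, 0, 1], [0, 0, 0, 0, 0, 0, 1]]]}}

```text
time_s: 21.48
tool_pos: [0.6142, 0.045, 0.1462]
tool_rot: [95.2, 89.9, -0.5]
wrist_force: [-0.5, -0.1, -1.5]
grip_width: 1.001
```

```bash
python3 - <<'E'
from h import *
s=bot.read_state()
w=bot.get_image("wrist");T=wristT(s,w);print(tip2(w,T,'yellow',.026));print(tip2(w,T,'red',.026))
cv2.imwrite("pics/w16.png",w['img'][:,:,::-1])
rows(8,.4475,.1294,.13,-5.8)
E
```

```text
[(array([279.7, 223.5]), array([15.3, 15.8]), array([279.7, 223.6]), array([17.7, 19.9]), array([0.6137, 0.0445, 0.078 ]), array([0.6137, 0.0445, 0.078 ]))]
[(array([278.1, 300.1]), array([13.7, 14.7]), array([278.1, 300.1]), array([14. , 16.9]), array([ 0.6059, -0.0212,  0.066 ]), array([ 0.6059, -0.0211,  0.066 ]))]
tool shift [ 0.0149 -0.1738 -0.0673] turn [ 0.0013 -0.0001 -0.0001] | per row of 8 [ 0.0019 -0.0217 -0.0084] [ 0.0002 -0.     -0.    ] pos [0.6138 0.045  0.1449] t 21.5333
```

View pics/w16.png

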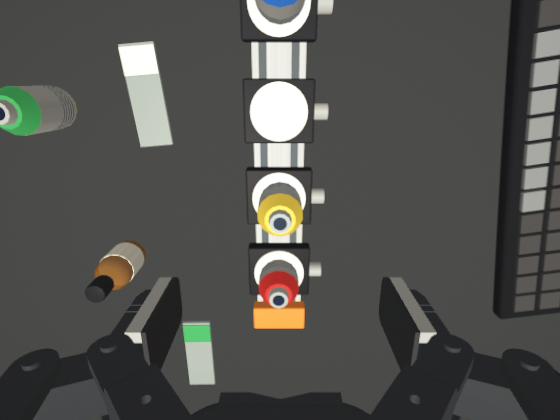

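Yellow stands on C at (280,224), within 1 mm. Red is unchanged at (278,300). Last is green.

>>> {"fn": "apply_moves", "kwargs": {"series": [[[0.002, -0.01, -0.004, 0, 0, 0, 1], [0.003, -0.022, -0.009, 0, 0, 0, 1], [0.003, -0.032, -0.012, 0, 0, 0, 1], [0.003, -0.034, -0.013, 0, 0, 0, 1], [0.003, -0.034, -0.013, 0, 0, 0, 1], [0.003, -0.026, -0.01, 0, 0, 0, 1], [0, -0.012, -0.005, 0, 0, 0, 1], [0, -0.004, -0.002, 0, 0, 0, 1]]]}}

```text
time_s: 22.2
tool_pos: [0.4457, 0.1308, 0.1273]
tool_rot: [-87.8, 89.9, 176.6]
wrist_force: [0.3, -0.1, 0.7]
grip_width: 1.002
```

>>> {"fn": "apply_moves", "kwargs": {"series": [[[0, 0, 0, 0, 0, 0, 1], [0, 0, 0, 0, 0, 0, 1], [0, 0, 0, 0, 0, 0, 1], [0, 0, 0, 0, 0, 0, 1]]]}}

```text
time_s: 22.53
tool_pos: [0.4483, 0.1296, 0.1276]
tool_rot: [-81.7, 90.0, -177.4]
wrist_force: [-0.7, -1.1, 1.0]
grip_width: 1.003
```

```bash
python3 - <<'E'
from h import *
s=bot.read_state()
w=bot.get_image("wrist");T=wristT(s,w)
cv2.imwrite("pics/w17.png",w['img'][:,:,::-1])
r=tip2(w,T,'green');print(r)
p=r[0][-2];rows(1,p[0],p[1],.015,-5.8)
E
```

```text
[(array([279.9, 225.7]), array([15.4, 16.1]), array([279.8, 226. ]), array([18.8, 20.7]), array([0.4478, 0.1295, 0.064 ]), array([0.4477, 0.1293, 0.064 ]))]
tool shift [ 0.1126 -0.0003  0.0002] turn [0.0005 0.     0.0004] | per row of 1 [ 0.1126 -0.0003  0.0002] [ 0.0005 -0.      0.0004] pos [0.4482 0.1296 0.1276] t 22.5833
```

View pics/w17.png

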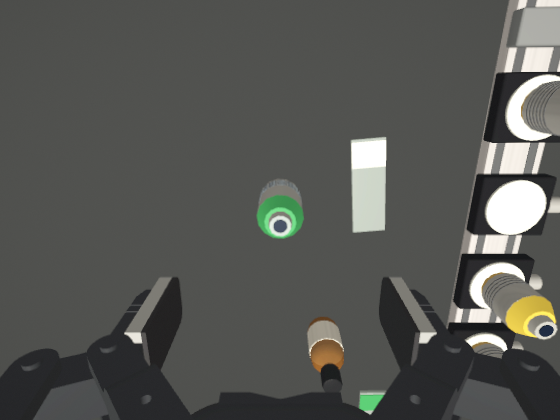

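Green's tip is at (280,226), directly under the tool, and the bottle (325,345) is clear. I'll descend 110 mm and grip.

>>> {"fn": "apply_moves", "kwargs": {"series": [[[0.015, 0, 0, 0, 0, 0, 1], [0.025, 0, 0, 0, 0, 0, 1], [0.025, 0, 0, 0, 0, 0, 1], [0.024, 0, 0, 0, 0, 0, 1], [0.015, 0, 0, 0, 0, 0, 1], [0.006, 0, 0, 0, 0, 0, 1], [0, 0, 0, 0, 0, 0, 1], [0, 0, 0, 0, 0, 0, 1]]]}}

```text
time_s: 23.25
tool_pos: [0.4481, 0.13, 0.0183]
tool_rot: [128.2, 90.0, 32.4]
wrist_force: [-0.1, -1.0, -0.1]
grip_width: 1.001
```

>>> {"fn": "apply_moves", "kwargs": {"series": [[[0, 0, 0, 0, 0, 0, 0.3], [0, 0, 0, 0, 0, 0, 0], [0, 0, 0, 0, 0, 0, -0.3], [0, 0, 0, 0, 0, 0, -0.6], [0, 0, 0, 0, 0, 0, -1], [0, 0, 0, 0, 0, 0, -1], [0, 0, 0, 0, 0, 0, -1], [0, 0, 0, 0, 0, 0, -1]]], "force": 40}}

```text
time_s: 23.92
tool_pos: [0.4478, 0.1301, 0.0184]
tool_rot: [111.2, 90.0, 15.4]
wrist_force: [-2.6, -0.4, 6.5]
grip_width: 0.35
```

```bash
python3 - <<'E'
from h import *
s=bot.read_state();print(s['grip_width'],s['wrist_force'],s['tool_pos'])
w=bot.get_image("wrist");cv2.imwrite("pics/w18.png",w['img'][:,:,::-1]);T=wristT(s,w);print(tip2(w,T,'green'))
E
```

```text
0.3502429238342454 [-2.58085345 -0.4301825   6.47996149] [0.44778987 0.13013518 0.01835232]
[(array([280., 349.]), array([24. , 27.7]), array([280. , 347.9]), array([32.1, 40.2]), array([0.4472, 0.1295, 0.064 ]), array([0.4472, 0.1299, 0.064 ]))]
```

View pics/w18.png

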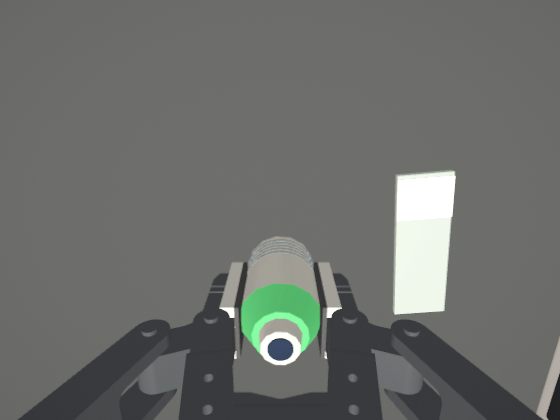

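Green is gripped, tip at (280,349). Lifting it and carrying it to B.

>>> {"fn": "apply_moves", "kwargs": {"series": [[[-0.01, 0, 0, 0, 0, 0, -1], [-0.03, 0, 0, 0, 0, 0, -1], [-0.038, 0, 0, 0, 0, 0, -1], [-0.033, 0, 0, 0, 0, 0, -1], [-0.015, 0, 0, 0, 0, 0, -1], [0, 0, 0, 0, 0, 0, -1]]]}}

```text
time_s: 24.47
tool_pos: [0.449, 0.1303, 0.1483]
tool_rot: [103.4, 89.6, 7.7]
wrist_force: [0.1, -0.2, -1.2]
grip_width: 0.344
```

```bash
python3 - <<'E'
from h import *
rows(8,.6206,.1114,.14,-5.8)
E
```

```text
tool shift [0.0093 0.1726 0.0017] turn [ 0.0013 -0.0014 -0.006 ] | per row of 8 [0.0011 0.0216 0.0002] [ 0.0002 -0.0002 -0.0008] pos [0.449  0.1303 0.1483] t 24.4667
```

>>> {"fn": "apply_moves", "kwargs": {"series": [[[0, 0.01, 0.0005, 0, 0, 0, -1], [0, 0.02, 0.0005, 0, 0, 0, -1], [0, 0.03, 0.0005, 0, 0, 0, -1], [0, 0.032, 0, 0, 0, 0, -1], [0, 0.032, 0, 0, 0, 0, -1], [0, 0.025, 0, 0, 0, 0, -1], [0, 0.017, 0, 0, 0, 0, -1], [0, 0.007, 0, 0, 0, 0, -1]]]}}

```text
time_s: 25.13
tool_pos: [0.6212, 0.1106, 0.1412]
tool_rot: [-80.5, 89.8, -176.3]
wrist_force: [0.1, 0.7, -1.3]
grip_width: 0.345
```

>>> {"fn": "apply_moves", "kwargs": {"series": [[[0, 0, 0, 0, 0, 0, -1], [0, 0, 0, 0, 0, 0, -1], [0, 0, 0, 0, 0, 0, -1], [0, 0, 0, 0, 0, 0, -1]]]}}

```text
time_s: 25.47
tool_pos: [0.6188, 0.1115, 0.144]
tool_rot: [-134.3, 90.0, 130.0]
wrist_force: [-0.1, -0.2, -0.8]
grip_width: 0.348
```

```bash
python3 - <<'E'
from h import *
s=bot.read_state();print(s['tool_pos'])
rows(1,.6206,.1114,.048,-5.8)
w=bot.get_image("wrist");cv2.imwrite("pics/w19.png",w['img'][:,:,::-1]);T=wristT(s,w);seats(w,T,41)
E
```

```text
[0.61876466 0.11151452 0.14395927]
tool shift [ 0.096   0.0018 -0.0001] turn [ 0.0016 -0.0001  0.0001] | per row of 1 [ 0.096   0.0018 -0.0001] [ 0.0016 -0.0001  0.0001] pos [0.6188 0.1115 0.144 ] t 25.4667
white [282. 199.] [51. 54.] -> [0.6199 0.1112 0.026 ] circ [0.6197 0.1108] 0.0215
```

View pics/w19.png

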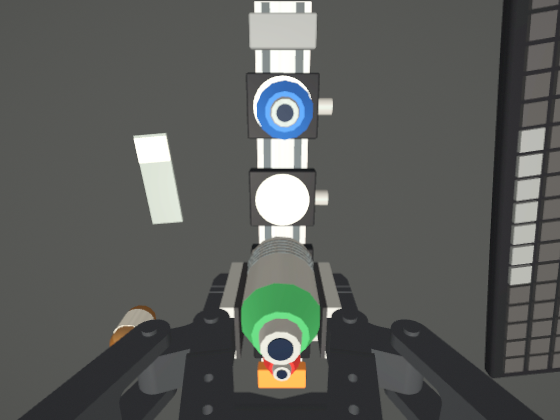

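Seat B is at (282,199) as expected, with blue beyond it at (285,112). I'll lower green to just above the seat.

>>> {"fn": "apply_moves", "kwargs": {"series": [[[0.015, 0.001, 0, 0, 0, 0, -1], [0.025, 0, 0, 0, 0, 0, -1], [0.025, 0, 0, 0, 0, 0, -1], [0.017, 0, 0, 0, 0, 0, -1], [0.009, 0, 0, 0, 0, 0, -1], [0.003, 0, 0, 0, 0, 0, -1], [0, 0, 0, 0, 0, 0, -1], [0, 0, 0, 0, 0, 0, -1]]]}}

```text
time_s: 26.18
tool_pos: [0.621, 0.1113, 0.0511]
tool_rot: [103.2, 89.9, 7.4]
wrist_force: [0.6, -0.6, -1.2]
grip_width: 0.346
```

```bash
python3 - <<'E'
from h import *
s=bot.read_state();print(s['wrist_force'])
rows(1,.6206,.1114,.0444,-5.8)
w=bot.get_image("wrist");cv2.imwrite("pics/w20.png",w['img'][:,:,::-1])
E
```

```text
[ 0.55108986 -0.56137464 -1.24014941]
tool shift [ 0.0067 -0.0004 -0.0001] turn [ 0.0014 -0.0003 -0.0015] | per row of 1 [ 0.0067 -0.0004 -0.0001] [ 0.0014 -0.0003 -0.0015] pos [0.621  0.1113 0.0511] t 26.1833
```

View pics/w20.png

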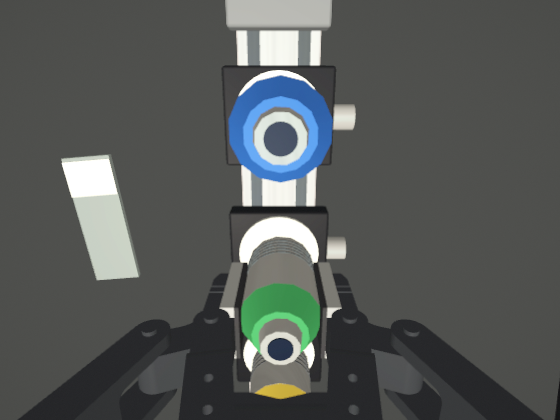

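Green is centred over B about 6 mm up, and clear of blue and yellow. Lowering it to contact.

>>> {"fn": "apply_moves", "kwargs": {"series": [[[0.002, 0, 0, 0, 0, 0, -1], [0.002, 0, 0, 0, 0, 0, -1], [0.0015, 0, 0, 0, 0, 0, -1], [0.0007, 0, 0, 0, 0, 0, -1], [0, 0, 0, 0, 0, 0, -1], [0, 0, 0, 0, 0, 0, -1]]]}}

```text
time_s: 26.73
tool_pos: [0.6207, 0.1112, 0.0444]
tool_rot: [106.5, 90.0, 10.8]
wrist_force: [-2.6, -0.8, 8.0]
grip_width: 0.351
```

>>> {"fn": "apply_moves", "kwargs": {"series": [[[0.0005, 0, 0, 0, 0, 0, -1], [0, 0, 0, 0, 0, 0, -1], [0, 0, 0, 0, 0, 0, -1]]]}}

```text
time_s: 26.98
tool_pos: [0.6208, 0.1112, 0.0444]
tool_rot: [102.7, 89.9, 7.0]
wrist_force: [-6.0, -0.7, 13.7]
grip_width: 0.349
```

>>> {"fn": "apply_moves", "kwargs": {"series": [[[-0.001, 0, 0, 0, 0, 0, -0.25], [0, 0, 0, 0, 0, 0, -0.1], [0, 0, 0, 0, 0, 0, 0.1], [0, 0, 0, 0, 0, 0, 0.4], [0, 0, 0, 0, 0, 0, 0.7], [0, 0, 0, 0, 0, 0, 1], [0, 0, 0, 0, 0, 0, 1], [0, 0, 0, 0, 0, 0, 1]]]}}

```text
time_s: 27.65
tool_pos: [0.6205, 0.1112, 0.0441]
tool_rot: [-119.2, 90.0, 145.1]
wrist_force: [-0.0, -0.2, 0.4]
grip_width: 0.999
```

>>> {"fn": "apply_moves", "kwargs": {"series": [[[-0.01, 0, 0, 0, 0, 0, 1], [-0.025, 0, 0, 0, 0, 0, 1], [-0.03, 0, 0, 0, 0, 0, 1], [-0.035, 0, 0, 0, 0, 0, 1], [-0.035, 0, 0, 0, 0, 0, 1], [-0.025, 0, 0, 0, 0, 0, 1], [-0.01, 0, 0, 0, 0, 0, 1], [0, 0, 0, 0, 0, 0, 1]]]}}

```text
time_s: 28.32
tool_pos: [0.6213, 0.1113, 0.2176]
tool_rot: [100.1, 89.7, 4.4]
wrist_force: [-0.6, 0.3, 0.2]
grip_width: 1.003
```

>>> {"fn": "apply_moves", "kwargs": {"series": [[[0, -0.01, 0, 0, 0, 0, 1], [0, -0.03, 0, 0, 0, 0, 1], [0, -0.03, 0, 0, 0, 0, 1], [0, -0.03, 0, 0, 0, 0, 1], [0, -0.03, 0, 0, 0, 0, 1], [0, -0.02, 0, 0, 0, 0, 1], [0, 0, 0, 0, 0, 0, 1], [0, 0, 0, 0, 0, 0, 1]]]}}

```text
time_s: 28.98
tool_pos: [0.4705, 0.1263, 0.2136]
tool_rot: [-90.8, 90.0, 173.5]
wrist_force: [0.3, 0.5, 0.3]
grip_width: 1.004
```

```bash
python3 - <<'E'
from h import *
s=bot.read_state();print(s['tool_pos'],s['time_s'])
w=bot.get_image("wrist");T=wristT(s,w)
for c in COL: print(c,[r[-2] for r in tip2(w,T,c,.026)])
cv2.imwrite("pics/w21.png",w['img'][:,:,::-1])
for n in("scene","top"):
    d=bot.get_image(n);cv2.imwrite(f"pics/{n}1.png",d['img'][:,:,::-1])
    for c in COL: print(n,c,[r[-2] for r in tip2(d,None,c,.026)])
    if n=="scene": cv2.imwrite("pics/scrop.png",cv2.resize(d['img'][120:290,180:400],None,fx=3.4,fy=3.4,interpolation=cv2.INTER_CUBIC)[:,:,::-1])
E
```

```text
[0.47049576 0.12628544 0.21356834] 28.9833
red []
yellow [array([0.6144, 0.0441, 0.078 ])]
green [array([0.621 , 0.1104, 0.09  ])]
blue [array([0.6281, 0.1819, 0.102 ])]
scene red []
scene yellow []
scene green []
scene blue [array([-0.3528,  0.1057,  0.102 ])]
top red []
top yellow []
top green []
top blue []
```

View pics/scrop.png

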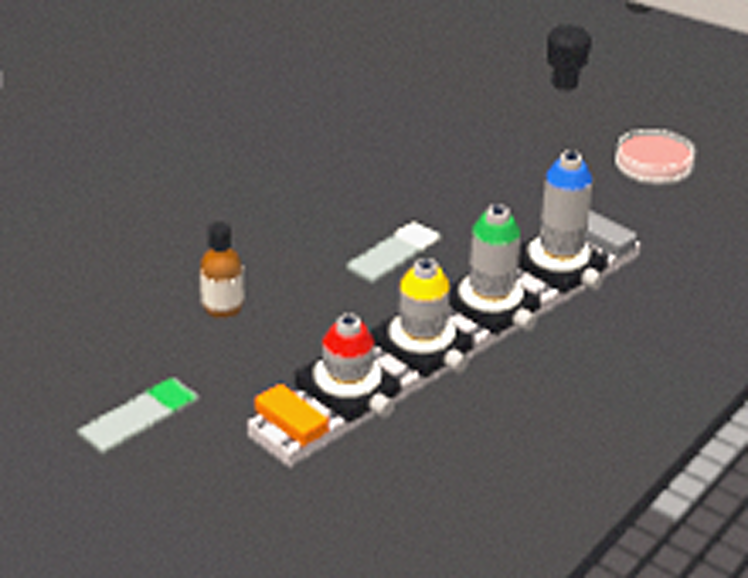

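View pics/w21.png

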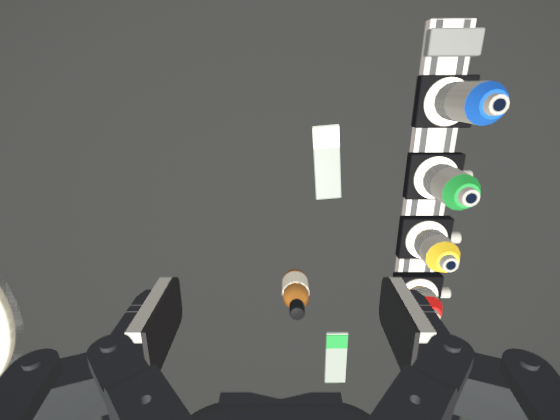

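View pics/top1.png

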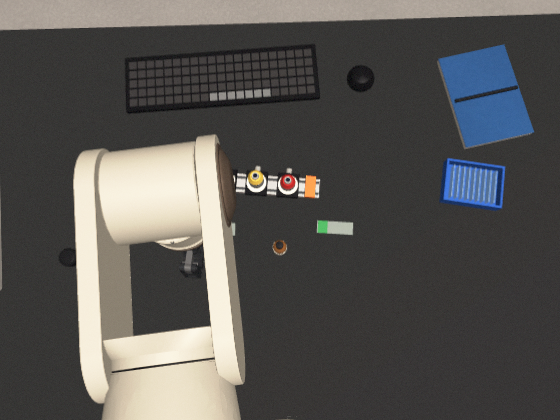

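In the scene crop all four stand upright on their seats: red next to the orange stop, then yellow, green and blue. The bottle still stands in its original place (top view, 280,246). The wrist view finds yellow, green and blue within about 1.5 mm of their seat centres. Red's tip is hidden by a finger there, but it was last measured within 0.6 mm. The gripper is open and clear of everything, so I'm handing in.

```bash
python3 -c "
from rig import bot
print(bot.sign_off())"
```

```text
the job is handed in; nothing more can be done
None
```

The four objectives stand upright on the rail in order of length, and I handed the job in at about 29 s of the 99 s allowed. Red (shortest) is on D next to the orange stop, yellow on C, green on B, and blue (longest) on A.

- **Centring:** the wrist camera put every tip within about 1.5 mm of its seat centre. Red was last measured just after yellow was placed, at about 0.6 mm, because a finger hid it in the final wrist view.
- **Final pictures:** the scene view shows all four upright and the bottle standing where it was, with the gripper open and clear of everything. The arm covered seats A and B in the final top view, so that picture confirms only red, yellow and the bottle. My automatic tip-finder found no tips on the rail in the final scene and top pictures, so I checked those by eye.
- **Forces:** the highest wrist force in the readings was about 15 N, as the objectives touched their seats.

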